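Run the wooden blanks through the bench drum sander

ROBOT

A 6-joint arm with a two-finger parallel gripper is mounted at the origin on a cart in front of the work surface, level with it; the furniture and walls round the work are solid. World frame = base frame: x ahead of the robot, y to its left, z up, the work surface at z = 0. Lengths are in m, angles in rad, forces in N, time in s.
With the tool pointing down it reaches from about 0.3 to 1 m from the base axis. Payload 5.1 kg.
Tool frame: the origin (TCP) lies at the centre of the arm's flange, where the gripper is bolted on; the fingertips stand 190 mm ahead of it and the grasp point (between the pads) lies 171 mm ahead of it; z points along the fingers, y is the line along which they close (so a half turn about z gives the same grasp; the last joint's range is limited). The gripper opens to 95 mm and grips with 3 to 60 N. Pads are 20 mm wide; open, the fingers measure 119 mm over their backs; the gripper's body (75 mm by 180 mm) begins 59 mm behind the grasp point.
Start: joints at [1.231, 0.124, 1.65, -0, 1.367, -0.083], TCP at [0.165, 0.629, 0.405] pointing down, gripper open.
Joint ranges: [-2.61, 2.61], [-1.02, 2.33], [0.03, 2.71], [-1.35, 4.49], [0.32, 2.68], [-2.91, 2.91]. Speed limits (rad/s): [2.57, 2.57, 3.14, 3.14, 3.14, 3.14].

INTERFACE

Orientations are given as a unit quaternion [x, y, z, w].
In Python, from bench import r, optics gives the robot as it stands.
- The arm moves only by the tool jog_arm, never from a script. Its arguments are lists of equal length, an entry for each row: "delta_pos": the shift along the tool's x, y, z in mm, a list of three; "angular": the turn, a rotation vector about the tool's x, y, z in degrees, a list of three. In form: {"delta_pos": [[dx, dy, dz], ...], "angular": [[ax, ay, az], ...]}. A call has 1 to 20 rows; each row is the pose to reach, as a shift and turn from the pose commanded when the call began, along the tool's axes at that moment; what a row does not reach only later rows make up. A row lasts 1/10 s, in which the tool goes at most 50 mm and 8.59 degrees, less where a joint would pass 70% of its speed; a pose out of reach is approached as far as the arm can. A call with a gripper value outside its range is refused whole. "gripper" is the finger opening in mm, from 0 to 95.1, set as the call begins (left out, the last holds). The fingers move at their own pace and stop on an object; the grip force is fixed at half the most. Time passes only in rows, so rows that repeat a pose let the fingers close. It gives the time, the measured TCP pose, the force, the opening and the grip force at its end, in the units of the state.
- r.get_state(): the state, without advancing time (a new reading comes with each control period).
- optics.read_camera(name): name is "side" or "top" or "wrist"; returns (picture, depth): 384x512x3 uint8, red, green, blue; 384x512 float32, m along the optical axis (not along the pixel's ray), 0 where there is no reading.
- optics.calibration(name): a dict with "K" (3x3 intrinsics, pixels), "D" ([k1, k2, p1, p2, k3] as OpenCV has them; the pictures are not rectified), "R" (3x3) and "t" (3): a world point X has camera coordinates R X + t; the wrist camera has in their place "tool_from_camera" (4x4, takes a point from camera to tool coordinates, whose origin is the TCP and whose axes are the flange's). Camera axes: x right, y down, z forward; pixel columns grow to the right and rows downward; lengths in m; the calibration is good to about 2 mm. A picture is of the moment at which its call begins: read the wrist's pose just before it. calibration takes no time and is no camera call.
- r.finish_job(): hands the job in; it is judged then, once.
The state is a dict: "clock": time; "joint_positions": joint angles; "joint_velocities": joint speeds; "effort": joint torques, N m; "tool_pos": TCP position; "tcp_rot": TCP orientation; "ft_force": force on the tool from outside, world axes, zero at the start; "torque": the same for the moment, N m; "finger_gap": finger opening in m; "grasp_force": force on a finger pad.
Only numpy, scipy, OpenCV 4.12 (cv2) and the standard library are available. Lean on these libraries where they do the work, as an engineer would, in place of code of your own. Each camera call takes 0.05 s, during which the arm holds its last target. There are 200 camera calls.

TASK

Switch on the small drum sander by pulling the knob of its switch box right out until it clicks, then send every wooden blank that lies on the bench through the low opening under the guard, pushing it with the wooden push stick until all of it has come out on the far side; keep the gripper off a blank while it is under the guard, and never carry a blank over or round the guard. When all the blanks are through, push the knob fully in to switch off, lay the push stick flat in its tray again, handle up, leave the blanks in the outlet channel, and leave the other things on the bench where they are.

Things in the scene. Friction and masses are not known exactly. Their poses are not given: they have to be found in the camera images.
- sander: bench drum sander, fixed, 500 x 104 mm, grey, aluminium bed. Origin on the bench under the middle of the guard; x = feed direction (roughly away from the robot), y to its left, z up. Flat bed top at z = 40 mm, x = -190 to +310. Guard: grey block across the bed, x = -30 to +30, top at z = 108 mm, with a handwheel (40 mm wide) up to 137 mm; motor on its right, past the opening, to y = -100
- sander_opening (a point): middle of the opening under the guard, at the near end of it on the bed (sander x = -30, y = 0, z = 40 mm); axes as the sander. The opening is 58 mm wide, 28 mm high above the bed and 60 mm long (x = -30 to +30). Behind it lies the outlet channel, 62 mm wide with walls 25 mm high, up to an end stop at x = 300 mm: room for three blanks in a row, so a blank may push the earlier ones on
- sander_infeed (a point): a point on the bed in the infeed (sander x = -80, y = 0, z = 40 mm); axes as the sander. Two rails only 6 mm high stand beside it, inner faces at y = -38 and +38 mm from x = -190 to -75 mm, then closing in to -29 and +29 mm at x = -30 mm. A blank laid here, long along x, has 13 mm room on each side and lies clear of the guard
- knob (a joint): travel of the switch box knob, m: 0 = pushed fully in (sander off), 0.014 = pulled fully out (sander on). It clicks: a spring holds it at either end (about 7 N to start it moving) and lets go half-way, after which it snaps to the other end and stays there
- knob_head (a point): black mushroom knob, head 38 mm across, 20 mm thick, on a 12 mm stem; the point is the middle of the head and moves with it; z of this frame is the axis and pull direction, out of the box, 20 deg from vertical, leaning to the robot. The outer face is 9 mm beyond the point, the underside 11 mm below it; the box's sloping panel is 33 mm below it when the knob is in
- switch_box: grey switch box, fixed, 100 x 90 mm, about 66 mm high, the knob on its sloping top; origin under its centre, x away from the robot. It stands to the left of the sander
- stick_tray: shallow wooden tray for the push stick, fixed, 230 x 72 mm outside (222 x 64 inside), floor 4 mm thick, walls 14 mm high from the bench; origin under its centre, long along its x; it lies to the right of the sander
- push_stick_grip (a point): wooden push stick, 0.12 kg: flat bar 195 x 36 x 16 mm lying on its underside, with an upright handle near the back, 44 mm long (x), 20 mm wide (y), top 66 mm over the underside. The point is the grip on the handle, 46 mm above the underside; x points to the nose (flat, 36 mm wide) 160 mm ahead, the tail is 35 mm behind. Starts in the tray, nose away from the robot
- blank1_center (a point): wooden blank, 70 x 50 x 20 mm (along its x, y, z), 0.05 kg, with a thin dark line along the middle of its top; lies flat on the bench with its 70 mm length within 0.6 rad of world x; the point is its centre, 10 mm above its underside. Two or three of the blanks are present in a run
- blank2_center (a point): wooden blank, 70 x 50 x 20 mm (along its x, y, z), 0.05 kg, with a thin dark line along the middle of its top; lies flat on the bench with its 70 mm length within 0.6 rad of world x; the point is its centre, 10 mm above its underside. Two or three of the blanks are present in a run
- blank3_center (a point): wooden blank, 70 x 50 x 20 mm (along its x, y, z), 0.05 kg, with a thin dark line along the middle of its top; lies flat on the bench with its 70 mm length within 0.6 rad of world x; the point is its centre, 10 mm above its underside. Two or three of the blanks are present in a run
- glass_bowl_rim (a point): wide glass bowl of amber, fixed to the bench, 175 mm across and 71 mm high: an obstacle; the point is the middle of its rim, at the top
- wood_bowl: bystander: dark wooden bowl, 91 mm across, 40 mm high, origin under its centre; to be left alone
- glue_bottle: bystander: small white glue bottle with red cap, 34 mm across, 86 mm high, origin under its centre; to be left alone

How it is judged:
By the outcome, as a careful person would: the job done as asked, in the order asked, and still so for the second after the job is handed in, with the robot touching nothing.
Of blank1, blank2, blank3 only 2 to 3 are there at a start; the rules pass over those that are not, and their reading is None.
At some moment in a run one of blank1, blank2, blank3 may be knocked a few centimetres aside while the robot is not near it.
Once in a run the grip may slacken for a moment while it holds something.
It also fails if it takes over 210 s, if anything falls off the work surface, if the arm or the gripper's body presses on something with over 40 N, if the wrist force passes 120 N, or if a joint passes its speed limit or range.

## Working session

There is one attempt and no reset: what is moved stays moved. The work goes in short steps, Python scripts to look and compute and a tool call to move; the robot and the scene stay as the last step left them, time stands still between calls to the robot, and variables do not carry over. Pictures are saved under pics/ and viewed, at most 14 in all, crops included, and the job is handed in when it is done.

Besides the shell and the picture viewer there is one more tool, called by a JSON object that holds its "api" and its "payload". jog_arm: Moves the arm, as the interface text tells. Its arguments: {"type":"object","properties":{"delta_pos":{"type":"array","items":{"type":"array","items":{"type":"number"}}},"angular":{"type":"array","items":{"type":"array","items":{"type":"number"}}},"gripper":{"type":"number"}},"required":["delta_pos","angular"]}

```bash
ls; mkdir -p pics; cat > h.py <<'E'
import numpy as np, cv2
from bench import r, optics
from scipy.spatial.transform import Rotation as Ro
def cam(name):
    s=r.get_state(); im,d=optics.read_camera(name); c=optics.calibration(name)
    K=np.array(c["K"]);D=np.array(c["D"])
    if name=="wrist":
        T=np.eye(4);T[:3,:3]=Ro.from_quat(s["tcp_rot"]).as_matrix();T[:3,3]=s["tool_pos"]
        M=T@np.array(c["tool_from_camera"]);Rw=M[:3,:3];o=M[:3,3]
    else:
        R=np.array(c["R"]);t=np.array(c["t"]);Rw=R.T;o=-R.T@t
    return dict(im=im,d=d,K=K,D=D,Rw=Rw,o=o)
def rays(c,uv):
    p=cv2.undistortPoints(np.array(uv,float).reshape(-1,1,2),c["K"],c["D"]).reshape(-1,2)
    return np.c_[p,np.ones(len(p))]
def onz(c,uv,z):
    w=rays(c,uv)@c["Rw"].T
    return c["o"]+w*((z-c["o"][2])/w[:,2:3])
def pts(c):
    h,w=c["d"].shape; u,v=np.meshgrid(np.arange(w),np.arange(h))
    q=rays(c,np.c_[u.ravel(),v.ravel()])*c["d"].reshape(-1,1)
    return (q@c["Rw"].T+c["o"]).reshape(h,w,3)
def proj(c,X):
    R=c["Rw"].T; return cv2.projectPoints(np.array(X,float).reshape(-1,1,3),cv2.Rodrigues(R)[0],-R@c["o"],c["K"],c["D"])[0].reshape(-1,2)
def save(n,im,s=1.5):
    cv2.imwrite("pics/"+n,cv2.resize(im[:,:,::-1],None,fx=s,fy=s))
E
python3 - <<'E'
from h import *
print(r.get_state())
for n in("top","side"):
    c=cam(n);save(n+"0.png",c["im"]);print(n,c["o"],c["Rw"][:,2]); np.savez(n+"0.npz",**c)
E
```

```text
pics
{'clock': 0.0, 'joint_positions': array([ 1.23137530e+00,  1.24473411e-01,  1.65163176e+00,  7.55021146e-06,
        1.36749378e+00, -8.26164194e-02]), 'joint_velocities': array([ 4.73209898e-04, -7.65704211e-05, -7.33055778e-04, -8.42513148e-04,
        4.97851843e-04,  1.62706121e-03]), 'effort': array([-1.40156695e-03, -4.17611182e+01, -3.59925950e+01,  7.74489809e-02,
        4.92003676e-02, -1.66649206e-04]), 'tool_pos': array([0.1650505 , 0.62844345, 0.40353214]), 'tcp_rot': array([ 1.28050460e-01,  9.91767147e-01, -9.80120009e-04, -2.13729684e-04]), 'ft_force': array([ 0.45630303,  0.43859622, -0.00348564]), 'torque': array([ 0.00055915, -0.00873064,  0.04374207]), 'grasp_force': 0.0, 'finger_gap': 0.09531294011910753}
top [0.43406805 0.00264784 1.44723687] [ 0.0877699  -0.00813696 -0.99610754]
side [ 0.47637663 -0.90564505  0.7522935 ] [ 0.06080671  0.8044186  -0.59094269]
```

View pics/top0.png

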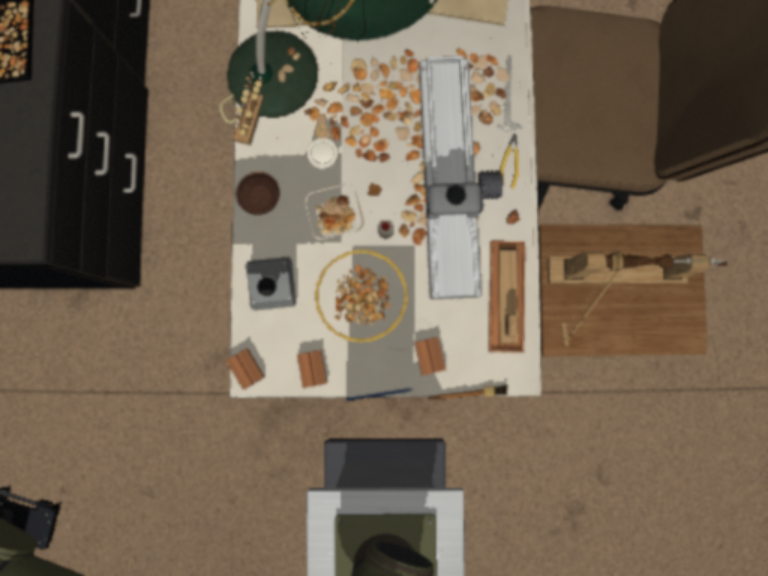

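View pics/side0.png

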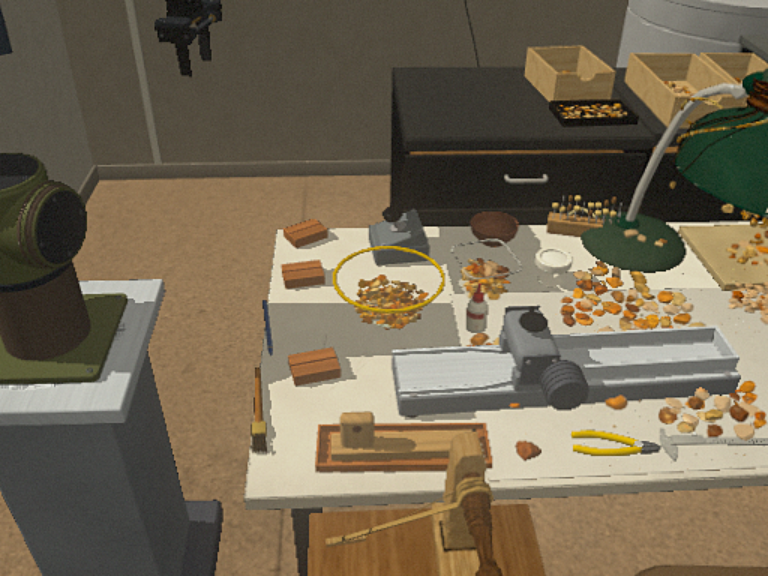

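The top view shows three blanks at about (246,368), (312,367) and (430,355), the knob at (267,286), the amber ring at (362,296), and the tray with the stick at (507,296). The sander's guard is at (455,197). The side view agrees. Next I measure them.

```bash
cat > m0.py <<'E'
from h import *
c=dict(np.load("top0.npz")); P=pts(c); im=c["im"]; hsv=cv2.cvtColor(im,cv2.COLOR_RGB2HSV)
print("bench z", np.nanmedian(P[330:350//1,160:170,2]) if 0 else np.median(P[225:255,175:195,2]))
# blanks
for (u,v) in [(246,368),(312,367),(430,355)]:
    u=int(u/1.5);v=int(v/1.5)
    m=np.zeros(im.shape[:2],np.uint8); sl=(slice(v-20,v+20),slice(u-20,u+20))
    H=hsv[sl]; mm=((H[...,0]<18)&(H[...,1]>75)&(H[...,2]>50)).astype(np.uint8)
    n,l,st,_=cv2.connectedComponentsWithStats(cv2.morphologyEx(mm,cv2.MORPH_CLOSE,np.ones((3,3))));k=1+np.argmax(st[1:,4]); vv,uu=np.nonzero(l==k)
    w=onz(c,np.c_[uu+u-20,vv+v-20],0.02)
    rc=cv2.minAreaRect((w[:,:2]*1000).astype(np.float32)); z=P[sl][l==k][:,2]
    C=np.cov(w[:,:2].T);ev,V=np.linalg.eigh(C);a=np.arctan(V[1,1]/V[0,1])
    print("blank",w[:,:2].mean(0),"pca",np.degrees(a),np.sqrt(ev*12),rc,"z",np.median(z),st[k,4])
Z=P[...,2]
for name,lo,hi,xr,yr in [("outwall",.055,.08,(.5,1.4),(-.4,0)),("guard",.095,.118,(.5,1.),(-.4,0)),("wheel",.125,.145,(.5,1.),(-.4,0)),("bedin",.033,.052,(.3,1.4),(-.3,-.0)),("box",.04,.075,(.3,.7),(.15,.45)),("knob",.085,.13,(.3,.7),(.15,.45)),("bowl",.06,.08,(.3,.7),(-.1,.2)),("tray",.009,.02,(.3,.8),(-.45,-.2)),("handle",.055,.08,(.3,.8),(-.45,-.24))]:
    m=(Z>lo)&(Z<hi)&(P[...,0]>xr[0])&(P[...,0]<xr[1])&(P[...,1]>yr[0])&(P[...,1]<yr[1])
    q=P[m]
    if len(q)<4: print(name,len(q));continue
    print(name,len(q),"mean",q.mean(0).round(4),"rng",np.percentile(q,[1,99],axis=0).round(3).tolist(),[np.round(x,3) for x in cv2.minAreaRect((q[:,:2]*1000).astype(np.float32))])
E
python3 m0.py
```

```text
bench z 0.0004400566558259156
blank [0.4004088  0.30540951] pca 32.99239918112716 [0.0878728  0.09917334] ((401.7867126464844, 293.86865234375), (118.30142974853516, 94.96297454833984), 0.6225594878196716) z 0.0140421007169802 727
blank [0.39864173 0.14775732] pca 10.701524097851573 [0.04953506 0.06821017] ((398.6908264160156, 147.5570526123047), (69.05197143554688, 49.9493408203125), 10.27784538269043) z 0.02006567000443793 373
blank [ 0.42345604 -0.09031215] pca 10.957467774630437 [0.05013213 0.06965544] ((423.11602783203125, -90.59542846679688), (71.01763153076172, 50.56033706665039), 11.789021492004395) z 0.020065008436782605 383
outwall 699 mean [ 0.8129 -0.1314  0.0666] rng [[0.503, -0.384, 0.055], [1.036, -0.003, 0.079]] [array([ 770.051, -201.472]), array([397.173, 536.012]), np.float64(89.845)]
guard 749 mean [ 0.7255 -0.1596  0.105 ] rng [[0.582, -0.383, 0.095], [0.777, -0.083, 0.116]] [array([ 698.208, -252.659]), array([357.495, 123.812]), np.float64(67.351)]
wheel 106 mean [ 0.6805 -0.222   0.1309] rng [[0.583, -0.396, 0.125], [0.746, -0.12, 0.144]] [array([ 659.298, -25
[... 345 characters left out ...]
94.552, 87.625]), np.float64(6.403)]
knob 107 mean [0.56   0.2295 0.0912] rng [[0.543, 0.213, 0.085], [0.575, 0.248, 0.097]] [array([559.232, 230.404]), array([32.076, 35.353]), np.float64(0.085)]
bowl 526 mean [0.5607 0.0503 0.0726] rng [[0.453, -0.043, 0.062], [0.695, 0.198, 0.079]] [array([602.124,  67.532]), array([258.319, 284.165]), np.float64(72.709)]
tray 873 mean [ 0.5702 -0.2587  0.0149] rng [[0.347, -0.412, 0.009], [0.792, -0.205, 0.02]] [array([ 571.718, -324.608]), array([455.288, 246.924]), np.float64(0.271)]
handle 168 mean [ 0.5159 -0.3039  0.0677] rng [[0.461, -0.417, 0.055], [0.616, -0.241, 0.079]] [array([ 513.505, -334.008]), array([102.844, 204.063]), np.float64(40.688)]
```

```bash
python3 - <<'E'
from h import *
a=dict(np.load("top0.npz"))["im"]
save("t1.png",a[20:240,200:365],2.7) if 0 else cv2.imwrite("pics/t1.png",cv2.resize(a[30:270,140:380,::-1],None,fx=2.5,fy=2.5,interpolation=2))
E
```

```text
(no output)
```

View pics/t1.png

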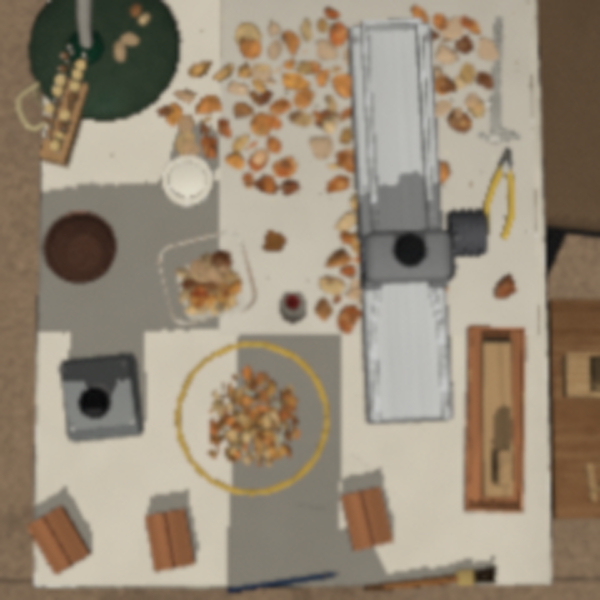

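The crop shows the layout clearly. I now refine the sander axis, tray, stick, left blank and bowl.

```bash
cat > m1.py <<'E'
from h import *
c=dict(np.load("top0.npz")); P=pts(c); im=c["im"]; hsv=cv2.cvtColor(im,cv2.COLOR_RGB2HSV);X,Y,Z=P[...,0],P[...,1],P[...,2]
def edges(lo,hi,x0,x1,yl,yh):
    rows=[]
    for x in np.arange(x0,x1,.01):
        m=(abs(X-x)<.005)&(Z>lo)&(Z<hi)&(Y>yl)&(Y<yh)
        if m.sum()>4: rows.append((x,Y[m].min(),Y[m].max()))
    R=np.array(rows); return np.polyfit(R[:,0],R[:,1],1),np.polyfit(R[:,0],R[:,2],1),len(R)
print("infeed",edges(.034,.055,.56,.68,-.22,-.03)); print("out",edges(.05,.08,.8,1.02,-.22,-.03))
m=(Z>.034)&(Z<.08)&(Y>-.18)&(Y<-.09);q=P[m&(X>.5)&(X<1.1)];print("sander x range",np.percentile(q[:,0],[.2,99.8]),q[:,0].min(),q[:,0].max())
m=(Z>.1)&(Z<.113)&(Y>-.2)&(Y<-.06)&(X>.65)&(X<.85);q=P[m];print("guard",q.min(0),q.max(0),cv2.minAreaRect((q[:,:2]*1000).astype(np.float32)))
m=(Z>.128)&(Z<.143)&(Y>-.2)&(Y<-.06)&(X>.65)&(X<.85);q=P[m];print("wheel",q.mean(0),q.min(0),q.max(0))
# tray/stick
m=(Z>.009)&(Z<.018)&(X>.42)&(X<.72)&(Y<-.19)&(Y>-.31);q=P[m];print("tray",cv2.minAreaRect((q[:,:2]*1000).astype(np.float32)),np.percentile(q,[.5,99.5],axis=0))
m=(Z>.0175)&(Z<.024)&(X>.42)&(X<.72)&(Y<-.19)&(Y>-.31);q=P[m];print("stickbar",len(q),q.mean(0),cv2.minAreaRect((q[:,:2]*1000).astype(np.float32)))
m=(Z>.055)&(Z<.08)&(X>.42)&(X<.60)&(Y<-.19)&(Y>-.31);q=P[m];print("handle",len(q),q.mean(0),cv2.minAreaRect((q[:,:2]*1000).astype(np.float32)))
m=(Z>.014)&(Z<.024)&(X>.3)&(X<.5)&(Y<.34)&(Y>.22);q=P[m];print("blankL",len(q),q.mean(0),cv2.minAreaRect((q[:,:2]*1000).astype(np.float32)))
for nm,y in(("M",.148),("R",-.09)):
  m=(Z>.014)&(Z<.024)&(X>.33)&(X<.48)&(abs(Y-y)<.06);q=P[m];print("blank"+nm,len(q),q.mean(0),cv2.minAreaRect((q[:,:2]*1000).astype(np.float32)))
# bowl ring by colour
m=(hsv[...,0]>17)&(hsv[...,0]<28)&(hsv[...,1]>120); vv,uu=np.nonzero(m); s=(abs(uu-241)<36)&(abs(vv-197)<36);w=onz(c,np.c_[uu[s],vv[s]],.071)
rr=np.hypot(*(w[:,:2]-w[:,:2].mean(0)).T); w=w[rr>.07]; print("bowl",cv2.fitEllipse((w[:,:2]*1000).astype(np.float32)))
# knob top
m=(Z>.078)&(X>.5)&(X<.62)&(Y>.17)&(Y<.29);q=P[m];print("knob",len(q),q.mean(0),q.min(0),q.max(0));A=np.c_[q[:,:2],np.ones(len(q))];print(np.linalg.lstsq(A,q[:,2],rcond=None)[0])
E
python3 m1.py
```

```text
infeed (array([ 0.06356117, -0.23065441]), array([ 0.03905047, -0.11425231]), 12)
out (array([ 0.02523379, -0.1882446 ]), array([ 0.04910752, -0.13625504]), 22)
sander x range [0.54008847 1.03732442] 0.5397395453298345 1.0418216524430401
guard [ 0.69831226 -0.19904401  0.10005484] [ 0.76727308 -0.0807788   0.11288676] ((729.8379516601562, -140.0440673828125), (61.94619369506836, 122.99186706542969), 6.3751397132873535)
wheel [ 0.72885906 -0.13554179  0.13071129] [ 0.71614523 -0.15119503  0.12835075] [ 0.74869005 -0.11971765  0.13712878]
tray ((575.86669921875, -246.1302490234375), (110.59225463867188, 288.64825439453125), 89.58654022216797) [[ 0.4313581  -0.29307118  0.00904866]
 [ 0.71924226 -0.19748525  0.01796594]]
stickbar 474 [ 0.55857444 -0.25115588  0.02028451] ((575.020263671875, -249.53091430664062), (71.40101623535156, 286.5052795410156), 88.73104858398438)
handle 103 [ 0.48190069 -0.24940256  0.06797721] ((481.6926574707031, -249.57962036132812), (18.460542678833008, 41.48507308959961), 88.40825653076172)
blankL 346 [0.39863493 0.28386267 0.0198992 ] ((398.9524230957031, 284.77386474609375), (70.76576232910156, 51.16889190673828), 29.9379825592041)
blankM 320 [0.39786068 0.147364   0.01966627] ((398.1106872558594, 147.7454071044922), (67.22766876220703, 50.26029968261719), 10.827738761901855)
blankR 347 [ 0.41955718 -0.09318224  0.01970868] ((394.1063537597656, -100.7284164428711), (129.78289794921875, 54.0901985168457), 18.79544448852539)
bowl ((542.1788940429688, 46.01968002319336), (173.92822265625, 174.5170135498047), 148.60841369628906)
knob 131 [0.55794364 0.22918889 0.08967015] [0.54088462 0.21273331 0.0785084 ] [0.57527919 0.24871474 0.09740557]
[ 0.27186632  0.02087373 -0.06679996]
```

Everything matches the given sizes. Sander origin is about (0.7295, -0.136) with yaw 2.4°. The stick grip is at (0.482, -0.250), and the knob face is at about (0.558, 0.229, 0.0895). Now I plan the knob approach.

```bash
cat >> h.py <<'E'
def Rt(psi,tilt=0):
    p,t=np.radians([psi,tilt]); x=np.array([np.cos(p),np.sin(p),0]);y=np.array([-np.sin(p),np.cos(p),0])
    z=np.sin(t)*x-np.cos(t)*np.array([0,0,1.]); return np.c_[np.cross(y,z),y,z]
S0=np.array([.7295,-.136,0]);SY=2.4
def sw(x,y=0,z=.04):
    a=np.radians(SY); return S0+[x*np.cos(a)-y*np.sin(a),x*np.sin(a)+y*np.cos(a),z]
def plan(wps,p0=None,R0=None):
    s=r.get_state(); p0=s["tool_pos"] if p0 is None else p0; R0=Ro.from_quat(s["tcp_rot"]).as_matrix() if R0 is None else R0
    print("t",round(s["clock"],1),"tcp",s["tool_pos"].round(4),"F",s["ft_force"].round(1),"gap",round(s["finger_gap"]*1e3,1))
    lp,lR=p0,R0
    for g,R in wps:   # g: grasp point
        t=np.array(g)-.171*R[:,2]
        d=R0.T@(t-p0)*1e3; a=np.degrees(Ro.from_matrix(R0.T@R).as_rotvec())
        n=max(np.linalg.norm(t-lp)/.05,np.degrees(Ro.from_matrix(lR.T@R).magnitude())/8.59); lp,lR=t,R
        print(d.round(1).tolist(),a.round(2).tolist(),"rows",round(n,1))
E
python3 - <<'E'
from h import *
R=Rt(6,20); ax=-R[:,2]; face=np.array([.558,.229,.0895]); k=face-.009*ax; print(k,ax)
plan([(k+.10*ax,R),(k,R)])
E
```

```text
[0.56106132 0.22932176 0.08104277] [-0.34014652 -0.03575084  0.93969262]
t 0.1 tcp [0.165  0.6285 0.4036] F [-0.1  0.3  0.4] gap 95.3
[-397.7, -318.1, 68.4] [-3.72, -19.81, -20.48] rows 10.3
[-429.7, -305.9, 162.4] [-3.72, -19.81, -20.48] rows 2.0
```

{"api": "jog_arm", "payload": {"delta_pos": [[-398, -318, 68], [-398, -318, 68], [-398, -318, 68], [-398, -318, 68], [-398, -318, 68], [-398, -318, 68], [-398, -318, 68], [-398, -318, 68], [-398, -318, 68], [-398, -318, 68], [-398, -318, 68], [-398, -318, 68], [-398, -318, 68], [-398, -318, 68]], "angular": [[-3.7, -19.8, -20.5], [-3.7, -19.8, -20.5], [-3.7, -19.8, -20.5], [-3.7, -19.8, -20.5], [-3.7, -19.8, -20.5], [-3.7, -19.8, -20.5], [-3.7, -19.8, -20.5], [-3.7, -19.8, -20.5], [-3.7, -19.8, -20.5], [-3.7, -19.8, -20.5], [-3.7, -19.8, -20.5], [-3.7, -19.8, -20.5], [-3.7, -19.8, -20.5], [-3.7, -19.8, -20.5]], "gripper": 90}}

```text
clock: 1.5
tool_pos: [0.4687, 0.2209, 0.3367]
tcp_rot: [-0.052, 0.983, 0.01, 0.174]
ft_force: [-0.2, 0.7, -0.0]
finger_gap: 0.0898
grasp_force: 0.0
```

```bash
python3 - <<'E'
from h import *
R=Rt(6,20); ax=-R[:,2]; face=np.array([.558,.229,.0895]); k=face-.009*ax
plan([(k,R)])
c=cam("wrist");save("w1.png",c["im"]); np.savez("w1.npz",**c); P=pts(c);Z=P[...,2]
m=(Z>.078)&(abs(P[...,0]-.56)<.04)&(abs(P[...,1]-.229)<.04)&(c["d"]>0)&(Z<.12);q=P[m]
print(len(q),q.mean(0),np.percentile(q,[1,99],axis=0)); A=np.c_[q[:,:2],np.ones(len(q))];print(np.linalg.lstsq(A,q[:,2],rcond=None)[0])
E
```

```text
t 1.5 tcp [0.4687 0.2209 0.3367] F [-0.2  0.7 -0. ] gap 89.8
[0.4, -1.5, 101.0] [0.12, 0.02, 0.06] rows 2.0
1718 [0.55312454 0.23046937 0.08735422] [[0.53881206 0.21336011 0.07871989]
 [0.57075941 0.24791545 0.09311602]]
[ 0.37743933  0.03685516 -0.12991071]
```

View pics/w1.png

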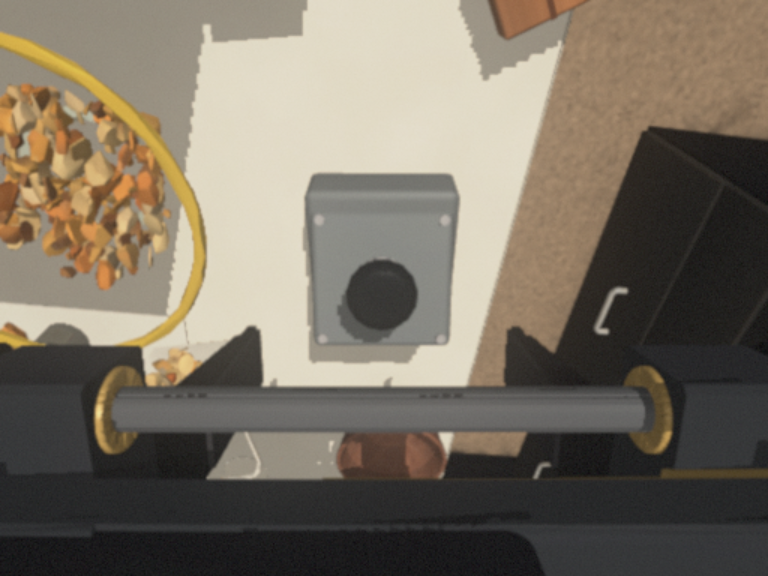

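The wrist view shows the knob at (381,295), centred between the fingers, with the box square to the tool. I go down, grip, and pull.

{"api": "jog_arm", "payload": {"delta_pos": [[4, 0, 30], [4, 0, 70], [4, 0, 85], [4, 0, 100], [4, 0, 100], [4, 0, 100]], "angular": [[0, 0, 0], [0, 0, 0], [0, 0, 0], [0, 0, 0], [0, 0, 0], [0, 0, 0]]}}

```text
clock: 2.15
tool_pos: [0.4993, 0.2242, 0.2417]
tcp_rot: [-0.052, 0.983, 0.01, 0.174]
ft_force: [0.1, 0.1, -0.1]
finger_gap: 0.0897
grasp_force: 0.0
```

{"api": "jog_arm", "payload": {"delta_pos": [[0, 0, 0], [0, 0, 0], [0, 0, 0], [0, 0, 0], [0, 0, 0], [0, 0, 0], [0, 0, 0], [0, 0, 0], [0, 0, 0], [0, 0, 0]], "angular": [[0, 0, 0], [0, 0, 0], [0, 0, 0], [0, 0, 0], [0, 0, 0], [0, 0, 0], [0, 0, 0], [0, 0, 0], [0, 0, 0], [0, 0, 0]], "gripper": 20}}

```text
clock: 3.15
tool_pos: [0.4996, 0.2235, 0.2414]
tcp_rot: [-0.052, 0.983, 0.01, 0.174]
ft_force: [-1.0, 3.0, 0.1]
finger_gap: 0.036
grasp_force: 30.0
```

{"api": "jog_arm", "payload": {"delta_pos": [[0, 0, -2], [0, 0, -4], [0, 0, -6], [0, 0, -8], [0, 0, -10], [0, 0, -12], [0, 0, -14], [0, 0, -16], [0, 0, -17], [0, 0, -17]], "angular": [[0, 0, 0], [0, 0, 0], [0, 0, 0], [0, 0, 0], [0, 0, 0], [0, 0, 0], [0, 0, 0], [0, 0, 0], [0, 0, 0], [0, 0, 0]]}}

```text
clock: 4.15
tool_pos: [0.494, 0.2227, 0.2547]
tcp_rot: [-0.052, 0.983, 0.011, 0.175]
ft_force: [17.7, 9.5, -22.1]
finger_gap: 0.0361
grasp_force: 30.0
```

{"api": "jog_arm", "payload": {"delta_pos": [[0, 0, 3], [0, 0, 3], [0, 0, 3], [0, 0, 3], [0, 0, 3], [0, 0, -30], [0, 0, -70], [0, 0, -100], [0, 0, -100]], "angular": [[0, 0, 0], [0, 0, 0], [0, 0, 0], [0, 0, 0], [0, 0, 0], [0, 0, 0], [0, 0, 0], [0, 0, 0], [0, 0, 0]], "gripper": 80}}

```text
clock: 5.05
tool_pos: [0.4602, 0.2194, 0.3572]
tcp_rot: [-0.052, 0.983, 0.011, 0.178]
ft_force: [1.4, 0.2, 0.4]
finger_gap: 0.0798
grasp_force: 0.0
```

```bash
python3 - <<'E'
from h import *
c=cam("wrist"); P=pts(c);Z=P[...,2]
m=(Z>.083)&(abs(P[...,0]-.55)<.04)&(abs(P[...,1]-.229)<.04)&(c["d"]>0)&(Z<.13);q=P[m]
print(len(q),q.mean(0))
print("blankR travel")
plan([((.423,-.0905,.15),Rt(11))])
E
```

```text
1665 [0.54802408 0.22990301 0.10023308]
blankR travel
t 5.1 tcp [0.46   0.2192 0.3545] F [-0.3  0.4  1. ] gap 79.9
[76.4, -304.2, 6.5] [-0.73, 20.37, -4.94] rows 6.3
```

The knob is out: its face rose about 14 mm along the axis. Next is the right-hand blank.

{"api": "jog_arm", "payload": {"delta_pos": [[76, -304, 6], [76, -304, 6], [76, -304, 6], [76, -304, 6], [76, -304, 6], [76, -304, 6], [76, -304, 6], [76, -304, 6], [76, -304, 6], [76, -304, 6], [76, -304, 6]], "angular": [[-0.7, 20.4, -4.9], [-0.7, 20.4, -4.9], [-0.7, 20.4, -4.9], [-0.7, 20.4, -4.9], [-0.7, 20.4, -4.9], [-0.7, 20.4, -4.9], [-0.7, 20.4, -4.9], [-0.7, 20.4, -4.9], [-0.7, 20.4, -4.9], [-0.7, 20.4, -4.9], [-0.7, 20.4, -4.9]]}}

```text
clock: 6.2
tool_pos: [0.4229, -0.0895, 0.3191]
tcp_rot: [-0.096, 0.995, -0.001, -0.003]
ft_force: [0.3, -0.4, 0.8]
finger_gap: 0.0802
grasp_force: 0.0
```

```bash
cat >> h.py <<'E'
def blank(x,y,zb=0,rad=.07):
    """find blank near x,y by colour on wrist view, top plane zb+.02"""
    c=cam("wrist"); hsv=cv2.cvtColor(c["im"],cv2.COLOR_RGB2HSV); P=pts(c)
    m=((np.hypot(P[...,0]-x,P[...,1]-y)<rad)&(abs(P[...,2]-zb-.02)<.004)&(c["d"]>0)).astype(np.uint8)
    m=cv2.morphologyEx(m,cv2.MORPH_OPEN,np.ones((5,5)))
    n,l,st,_=cv2.connectedComponentsWithStats(m); k=1+np.argmax(st[1:,4]); vv,uu=np.nonzero(l==k)
    w=onz(c,np.c_[uu,vv],zb+.02); rc=cv2.minAreaRect((w[:,:2]*1000).astype(np.float32))
    (cx,cy),(a,b),an=rc; yaw=an if a>b else an-90
    print("blank",round(cx,1),round(cy,1),"size",round(a,1),round(b,1),"yaw",round(yaw,1),"col",np.median(hsv[l==k],axis=0),st[k,4],"z",np.median(P[l==k][:,2]).round(4))
    return cx/1e3,cy/1e3,yaw,c
E
python3 - <<'E'
from h import *
x,y,a,c=blank(.423,-.0905); save("w2.png",c["im"])
plan([((x,y,.05),Rt(a)),((x,y,.027),Rt(a))])
E
```

```text
blank 420.1 -90.5 size 69.3 49.5 yaw 13.2 col [ 12. 129. 152.] 4299 z 0.0191
t 6.2 tcp [ 0.4229 -0.0896  0.3192] F [-0.1  0.3 -0.4] gap 80.2
[2.2, -0.3, 98.3] [-0.06, -0.38, -2.1] rows 2.0
[2.1, -0.3, 121.3] [-0.06, -0.38, -2.1] rows 0.5
```

View pics/w2.png

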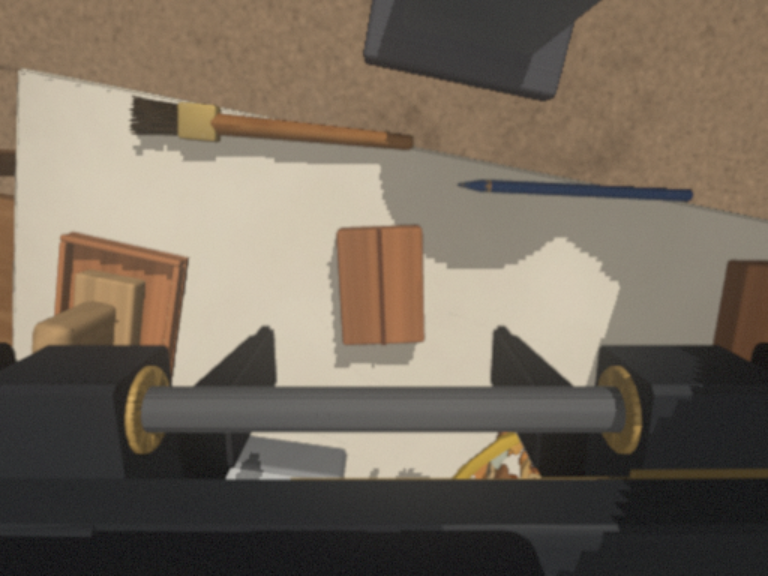

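The blank is centred at (381,285) between the fingers. I go down, grip, and lift.

{"api": "jog_arm", "payload": {"delta_pos": [[1, 0, 40], [1, 0, 80], [1, 0, 105], [1, 0, 121], [1, 0, 121], [1, 0, 121]], "angular": [[0, 0, -2], [0, 0, -2], [0, 0, -2], [0, 0, -2], [0, 0, -2], [0, 0, -2]]}}

```text
clock: 6.85
tool_pos: [0.4212, -0.0906, 0.1987]
tcp_rot: [-0.113, 0.994, -0.001, -0.003]
ft_force: [0.7, -0.2, 0.5]
finger_gap: 0.0801
grasp_force: 0.0
```

{"api": "jog_arm", "payload": {"delta_pos": [[0, 0, 0], [0, 0, 0], [0, 0, 0], [0, 0, 0], [0, 0, 0], [0, 0, 0], [0, 0, 0], [0, 0, 0], [0, 0, -40], [0, 0, -80], [0, 0, -90], [0, 0, -90]], "angular": [[0, 0, 0], [0, 0, 0], [0, 0, 0], [0, 0, 0], [0, 0, 0], [0, 0, 0], [0, 0, 0], [0, 0, 0], [0, 0, 0], [0, 0, 0], [0, 0, 0], [0, 0, 0]], "gripper": 35}}

```text
clock: 8.05
tool_pos: [0.422, -0.091, 0.2899]
tcp_rot: [-0.113, 0.994, -0.002, -0.001]
ft_force: [-0.0, -1.6, -1.2]
finger_gap: 0.0501
grasp_force: 30.0
```

```bash
python3 - <<'E'
from h import *
# blank is held with underside 8mm+... grasp z .027 over bench -> over bed +.040
g=sw(-.088); print(g)
plan([((*g[:2],.117),Rt(2.4)),((*g[:2],.080),Rt(2.4)),((*g[:2],.068),Rt(2.4))])
E
```

```text
[ 0.64157719 -0.13968506  0.04      ]
t 8.1 tcp [ 0.422  -0.091   0.2899] F [-0.  -1.6 -1.2] gap 50.1
[-203.1, -96.6, 1.6] [-0.2, -0.16, 10.53] rows 4.5
[-203.2, -96.5, 38.6] [-0.2, -0.16, 10.53] rows 0.7
[-203.2, -96.4, 50.6] [-0.2, -0.16, 10.53] rows 0.2
```

{"api": "jog_arm", "payload": {"delta_pos": [[-203, -96, 2], [-203, -96, 2], [-203, -96, 2], [-203, -96, 2], [-203, -96, 2], [-203, -96, 2], [-203, -96, 2], [-203, -96, 20], [-203, -96, 38], [-203, -96, 45], [-203, -96, 48], [-203, -96, 50], [-203, -96, 50]], "angular": [[-0.2, -0.2, 10.5], [-0.2, -0.2, 10.5], [-0.2, -0.2, 10.5], [-0.2, -0.2, 10.5], [-0.2, -0.2, 10.5], [-0.2, -0.2, 10.5], [-0.2, -0.2, 10.5], [-0.2, -0.2, 10.5], [-0.2, -0.2, 10.5], [-0.2, -0.2, 10.5], [-0.2, -0.2, 10.5], [-0.2, -0.2, 10.5], [-0.2, -0.2, 10.5]]}}

```text
clock: 9.35
tool_pos: [0.6401, -0.1389, 0.2385]
tcp_rot: [-0.021, 1.0, 0.001, -0.002]
ft_force: [-3.8, 0.4, 9.5]
finger_gap: 0.0495
grasp_force: 30.0
```

{"api": "jog_arm", "payload": {"delta_pos": [[0, 0, 0], [0, 0, 0], [0, 0, 0], [0, 0, 0], [0, 0, -10], [0, 0, -40], [20, 0, -80], [40, 0, -80]], "angular": [[0, 0, 0], [0, 0, 0], [0, 0, 0], [0, 0, 0], [0, 0, 0], [0, 0, 0], [0, 0, 0], [0, 0, 0]], "gripper": 62}}

```text
clock: 10.15
tool_pos: [0.6025, -0.1415, 0.325]
tcp_rot: [-0.021, 1.0, -0.001, 0.004]
ft_force: [0.4, -0.4, 1.6]
finger_gap: 0.0622
grasp_force: 0.0
```

```bash
python3 - <<'E'
from h import *
g=sw(-.088)
x,y,a,c=blank(g[0],g[1],.04); save("w3.png",c["im"])
d=np.array([x,y,0])-S0; t=np.radians(SY); print("sander frame",d[0]*np.cos(t)+d[1]*np.sin(t),-d[0]*np.sin(t)+d[1]*np.cos(t))
h=(.4818,-.2496)
plan([((.56,-.22,.17),Rt(0)),((*h,.13),Rt(-1.6))])
E
```

```text
blank 627.2 -138.3 size 44.8 49.4 yaw -87.5 col [ 12. 128. 149.] 3324 z 0.059
sander frame -0.10227931984690015 0.002019464971237288
t 10.2 tcp [ 0.5996 -0.1413  0.3218] F [ 0.3  0.2 -1.2] gap 62.2
[42.9, -77.0, -19.2] [-0.05, 0.09, 2.43] rows 1.8
[122.4, -103.2, 20.7] [-0.05, 0.09, 4.03] rows 1.9
```

View pics/w3.png

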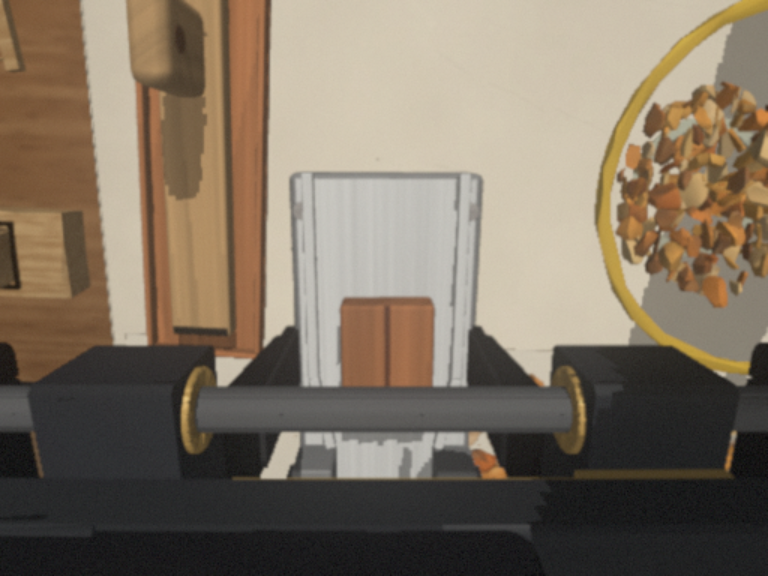

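The blank sits straight and centred between the rails, with its rear edge at (387,300). Next I go to the stick handle.

{"api": "jog_arm", "payload": {"delta_pos": [[43, -77, -19], [43, -77, -19], [122, -103, 0], [122, -103, 0], [122, -103, 0], [122, -103, 0], [122, -103, 0]], "angular": [[0, 0, 2.4], [0, 0, 2.4], [0, 0, 4], [0, 0, 4], [0, 0, 4], [0, 0, 4], [0, 0, 4]]}}

```text
clock: 10.9
tool_pos: [0.4842, -0.2488, 0.318]
tcp_rot: [0.013, 1.0, 0.001, -0.001]
ft_force: [0.6, 0.3, 0.2]
finger_gap: 0.0616
grasp_force: 0.0
```

```bash
cat >> h.py <<'E'
def handle(x=.482,y=-.25,zu=.004):
    c=cam("wrist"); P=pts(c);m=(abs(P[...,2]-zu-.066)<.006)&(c["d"]>0)&(np.hypot(P[...,0]-x,P[...,1]-y)<.05); q=P[m]
    vv,uu=np.nonzero(m); w=onz(c,np.c_[uu,vv],zu+.066); rc=cv2.minAreaRect((w[:,:2]*1000).astype(np.float32)); print("handle",len(q),rc,q[:,2].mean())
    m=(abs(P[...,2]-zu-.016)<.005)&(c["d"]>0)&(abs(P[...,0]-x)<.2)&(abs(P[...,1]-y)<.03)
    vv,uu=np.nonzero(m); w=onz(c,np.c_[uu,vv],zu+.016);print("bar",len(w),w[:,:2].min(0),w[:,:2].max(0))
    return c
E
python3 - <<'E'
from h import *
c=handle(); save("w4.png",c["im"])
plan([((.4818,-.2496,.10),Rt(-1.6)),((.4818,-.2496,.05),Rt(-1.6))])
E
```

```text
handle 1395 ((479.597900390625, -251.34591674804688), (42.23321533203125, 19.173768997192383), 0.306508868932724) 0.06801706186167086
bar 3777 [ 0.44596369 -0.26997445] [ 0.60916251 -0.2335789 ]
t 10.9 tcp [ 0.4844 -0.2487  0.3181] F [-0.3 -1.3 -0. ] gap 62.0
[2.5, -1.0, 47.1] [0.05, -0.11, 0.09] rows 0.9
[2.4, -1.0, 97.1] [0.05, -0.11, 0.09] rows 1.0
```

View pics/w4.png

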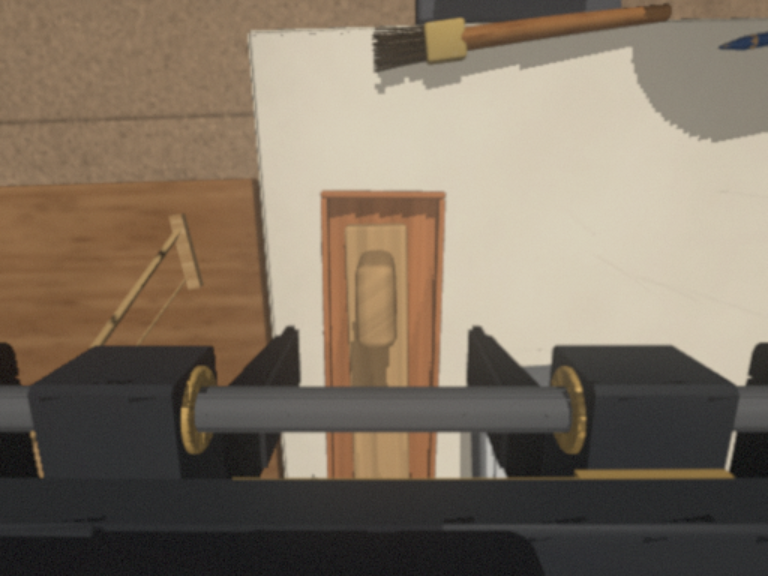

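The handle is at (376,298), between the fingers; measured grip (0.4805, -0.251), yaw about 0. I grip and lift.

{"api": "jog_arm", "payload": {"delta_pos": [[4, -2, 40], [4, -2, 75], [4, -2, 97], [4, -2, 97], [4, -2, 97]], "angular": [[0, 0, -1.5], [0, 0, -1.5], [0, 0, -1.5], [0, 0, -1.5], [0, 0, -1.5]]}}

```text
clock: 11.45
tool_pos: [0.4799, -0.2505, 0.2208]
tcp_rot: [0.0, 1.0, 0.001, -0.002]
ft_force: [0.9, -0.4, -0.0]
finger_gap: 0.0625
grasp_force: 0.0
```

{"api": "jog_arm", "payload": {"delta_pos": [[0, 0, 0], [0, 0, 0], [0, 0, 0], [0, 0, 0], [0, 0, 0], [0, 0, 0], [0, 0, 0], [0, 0, 0], [0, 0, 0], [0, 0, 0]], "angular": [[0, 0, 0], [0, 0, 0], [0, 0, 0], [0, 0, 0], [0, 0, 0], [0, 0, 0], [0, 0, 0], [0, 0, 0], [0, 0, 0], [0, 0, 0]], "gripper": 10}}

```text
clock: 12.45
tool_pos: [0.4789, -0.2509, 0.2206]
tcp_rot: [0.001, 1.0, 0.001, -0.002]
ft_force: [-0.7, -1.0, 3.1]
finger_gap: 0.0197
grasp_force: 30.0
```

```bash
python3 - <<'E'
from h import *
s=r.get_state(); print("pick pose",s["tool_pos"],s["tcp_rot"],Ro.from_quat(s["tcp_rot"]).as_matrix().round(4).tolist())
# stick tip start: grip at sander x=-.300 (nose at -.14)
z=s["tool_pos"][2]-.171
p=sw(-.30);q=sw(-.11)
plan([((.47,-.25,z+.085),Rt(0)),((p[0],p[1],z+.085),Rt(2.4)),((p[0],p[1],z+.037),Rt(2.4)),((q[0],q[1],z+.037),Rt(2.4))])
E
```

```text
pick pose [ 0.47893803 -0.25086703  0.22059475] [ 5.79382541e-04  9.99998364e-01  5.63376726e-04 -1.61828843e-03] [[-1.0, 0.0012, -0.0032], [0.0012, 1.0, 0.0011], [0.0032, 0.0011, -1.0]]
t 12.4 tcp [ 0.4789 -0.2509  0.2206] F [-0.7 -1.   3.1] gap 19.7
[9.2, 1.0, -85.0] [0.06, -0.19, -0.07] rows 1.7
[49.6, 102.3, -84.7] [0.07, -0.18, -2.47] rows 2.2
[49.4, 102.3, -36.7] [0.07, -0.18, -2.47] rows 1.0
[-140.4, 110.5, -37.3] [0.07, -0.18, -2.47] rows 3.8
```

{"api": "jog_arm", "payload": {"delta_pos": [[0, 0, -20], [2, 0, -50], [9, 1, -85], [9, 1, -85], [49, 102, -85], [49, 102, -85], [49, 102, -85], [49, 102, -85], [49, 102, -85], [49, 102, -60], [49, 102, -45], [49, 102, -38], [49, 102, -38], [49, 102, -38]], "angular": [[0, 0, 0], [0, 0, 0], [0, 0, 0], [0, 0, 0], [0, 0, -2.4], [0, 0, -2.4], [0, 0, -2.4], [0, 0, -2.4], [0, 0, -2.4], [0, 0, -2.4], [0, 0, -2.4], [0, 0, -2.4], [0, 0, -2.4], [0, 0, -2.4]]}}

```text
clock: 13.85
tool_pos: [0.4306, -0.1494, 0.2592]
tcp_rot: [-0.02, 1.0, 0.001, -0.001]
ft_force: [-0.5, 0.4, -1.8]
finger_gap: 0.0197
grasp_force: 30.0
```

```bash
python3 - <<'E'
from h import *
q=sw(-.11)
plan([((q[0],q[1],.087),Rt(2.4))])
c=cam("side"); save("s2.png",c["im"][180:330,150:512],2.1)
E
```

```text
t 13.8 tcp [ 0.4306 -0.1494  0.2592] F [-0.5  0.4 -1.8] gap 19.7
[-189.2, 1.2, 0.7] [0.07, -0.15, -0.11] rows 3.8
```

View pics/s2.png

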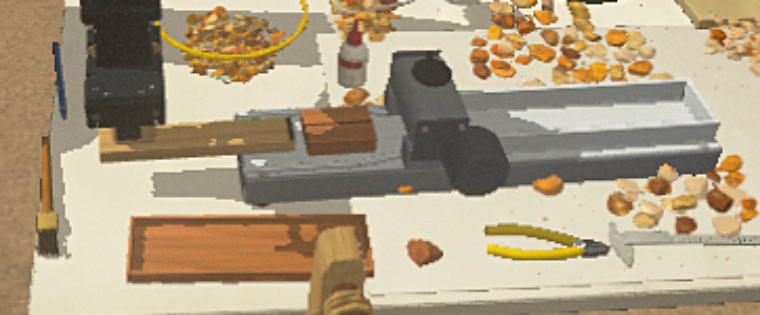

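The stick is level on the bed with its nose just behind the blank, at (290,135) in the crop. I push slowly.

{"api": "jog_arm", "payload": {"delta_pos": [[-12, 0, 1], [-24, 0, 1], [-36, 0, 1], [-48, 0, 1], [-60, 0, 1], [-72, 0, 1], [-84, 0, 1], [-96, 0, 1], [-108, 0, 1], [-120, 0, 1]], "angular": [[0, 0, 0], [0, 0, 0], [0, 0, 0], [0, 0, 0], [0, 0, 0], [0, 0, 0], [0, 0, 0], [0, 0, 0], [0, 0, 0], [0, 0, 0]]}}

```text
clock: 14.9
tool_pos: [0.5511, -0.1438, 0.2573]
tcp_rot: [-0.02, 1.0, 0.001, -0.002]
ft_force: [-0.1, -0.6, -1.1]
finger_gap: 0.0201
grasp_force: 30.0
```

{"api": "jog_arm", "payload": {"delta_pos": [[-10, 0, 0], [-20, 0, 0], [-30, 0, 0], [-40, 0, 0], [-50, 0, 0], [-60, 0, 0], [-67, 0, 0], [-74, 0, 0], [-74, 0, 0]], "angular": [[0, 0, 0], [0, 0, 0], [0, 0, 0], [0, 0, 0], [0, 0, 0], [0, 0, 0], [0, 0, 0], [0, 0, 0], [0, 0, 0]]}}

```text
clock: 15.8
tool_pos: [0.6247, -0.1408, 0.2572]
tcp_rot: [-0.02, 1.0, 0.001, -0.001]
ft_force: [0.7, 0.9, -0.6]
finger_gap: 0.0198
grasp_force: 30.0
```

```bash
python3 - <<'E'
from h import *
q=sw(-.11)
plan([((q[0],q[1],.087),Rt(2.4))])
c=cam("side"); save("s3.png",c["im"][180:330,150:512],2.1)
E
```

```text
t 15.8 tcp [ 0.6247 -0.1408  0.2572] F [ 0.7  0.9 -0.6] gap 19.8
[5.1, 0.4, -0.8] [0.08, -0.15, -0.05] rows 0.1
```

View pics/s3.png

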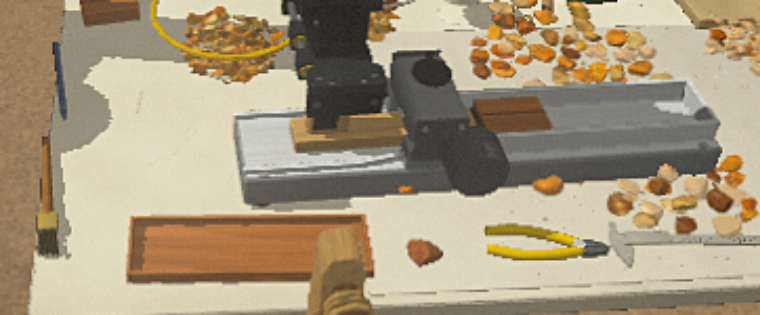

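The blank is out on the far side, at (510,115) in the crop. I return the stick to its tray.

{"api": "jog_arm", "payload": {"delta_pos": [[40, 0, -1], [80, 0, -1], [120, 0, -1], [160, 0, -10], [195, 0, -50], [190, -40, -50], [160, -80, -50], [149, -104, -50], [149, -104, -50], [149, -104, -50], [149, -104, -10], [149, -104, 15], [149, -104, 28], [149, -104, 33], [149, -104, 36], [149, -104, 36]], "angular": [[0, 0, 0], [0, 0, 0], [0, 0, 0], [0, 0, 0], [0, 0, 0], [0, 0, 1.2], [0, 0, 2.4], [0, 0, 2.4], [0, 0, 2.4], [0, 0, 2.4], [0, 0, 2.4], [0, 0, 2.4], [0, 0, 2.4], [0, 0, 2.4], [0, 0, 2.4], [0, 0, 2.4]]}}

```text
clock: 17.45
tool_pos: [0.4796, -0.2508, 0.2223]
tcp_rot: [0.0, 1.0, 0.0, -0.001]
ft_force: [0.0, 0.2, -2.0]
finger_gap: 0.02
grasp_force: 30.0
```

{"api": "jog_arm", "payload": {"delta_pos": [[0, 0, 0], [0, 0, 0], [0, 0, 0], [0, 0, 0], [0, 0, -40], [0, 0, -80], [0, 0, -100], [0, 0, -100]], "angular": [[0, 0, 0], [0, 0, 0], [0, 0, 0], [0, 0, 0], [0, 0, 0], [0, 0, 0], [0, 0, 0], [0, 0, 0]], "gripper": 62}}

```text
clock: 18.25
tool_pos: [0.4806, -0.2516, 0.326]
tcp_rot: [0.001, 1.0, -0.002, 0.002]
ft_force: [-0.1, -0.8, 0.1]
finger_gap: 0.062
grasp_force: 0.0
```

```bash
python3 - <<'E'
from h import *
handle()
plan([((.398,.1475,.15),Rt(10.5))])
E
```

```text
handle 1280 ((480.8977355957031, -250.14463806152344), (41.44322967529297, 18.898357391357422), 0.543665885925293) 0.06804038175837578
bar 3633 [ 0.44725695 -0.26773336] [ 0.61299979 -0.23210083]
t 18.3 tcp [ 0.48   -0.2512  0.3232] F [-0.2  0.6  0.2] gap 61.8
[82.4, 398.6, 2.0] [-0.04, 0.0, -10.57] rows 8.1
```

{"api": "jog_arm", "payload": {"delta_pos": [[82, 398, 2], [82, 398, 2], [82, 398, 2], [82, 398, 2], [82, 398, 2], [82, 398, 2], [82, 398, 2], [82, 398, 2], [82, 398, 2], [82, 398, 2], [82, 398, 2]], "angular": [[0, 0, -10.5], [0, 0, -10.5], [0, 0, -10.5], [0, 0, -10.5], [0, 0, -10.5], [0, 0, -10.5], [0, 0, -10.5], [0, 0, -10.5], [0, 0, -10.5], [0, 0, -10.5], [0, 0, -10.5]], "gripper": 80}}

```text
clock: 19.4
tool_pos: [0.3979, 0.1465, 0.319]
tcp_rot: [-0.091, 0.996, 0.0, -0.003]
ft_force: [-0.9, 0.5, -0.0]
finger_gap: 0.0796
grasp_force: 0.0
```

```bash
python3 - <<'E'
from h import *
x,y,a,c=blank(.398,.1475)
plan([((x,y,.05),Rt(a)),((x,y,.027),Rt(a))])
E
```

```text
blank 395.0 148.8 size 68.5 49.4 yaw 10.4 col [ 12. 130. 162.] 4294 z 0.019
t 19.4 tcp [0.3982 0.1461 0.3193] F [-0.   0.2  0.2] gap 80.2
[2.2, 3.1, 98.3] [0.09, -0.27, -0.04] rows 2.0
[2.1, 3.0, 121.3] [0.09, -0.27, -0.04] rows 0.5
```

{"api": "jog_arm", "payload": {"delta_pos": [[1, 3, 40], [1, 3, 80], [1, 3, 105], [1, 3, 121], [1, 3, 121], [1, 3, 121]], "angular": [[0, 0, 0], [0, 0, 0], [0, 0, 0], [0, 0, 0], [0, 0, 0], [0, 0, 0]]}}

```text
clock: 20.05
tool_pos: [0.3966, 0.149, 0.1994]
tcp_rot: [-0.09, 0.996, 0.001, -0.002]
ft_force: [0.5, -0.1, -0.2]
finger_gap: 0.0799
grasp_force: 0.0
```

{"api": "jog_arm", "payload": {"delta_pos": [[0, 0, 0], [0, 0, 0], [0, 0, 0], [0, 0, 0], [0, 0, 0], [0, 0, 0], [0, 0, 0], [0, 0, 0], [0, 0, -40], [0, 0, -80], [0, 0, -110], [0, 0, -110]], "angular": [[0, 0, 0], [0, 0, 0], [0, 0, 0], [0, 0, 0], [0, 0, 0], [0, 0, 0], [0, 0, 0], [0, 0, 0], [0, 0, 0], [0, 0, 0], [0, 0, 0], [0, 0, 0]], "gripper": 35}}

```text
clock: 21.25
tool_pos: [0.3978, 0.1504, 0.3139]
tcp_rot: [-0.091, 0.996, 0.002, 0.003]
ft_force: [-0.4, 0.1, -0.3]
finger_gap: 0.0496
grasp_force: 30.0
```

```bash
python3 - <<'E'
from h import *
g=sw(-.088)
plan([((*g[:2],.137),Rt(2.4)),((*g[:2],.068),Rt(2.4))])
E
```

```text
t 21.2 tcp [0.3978 0.1504 0.3139] F [-0.4  0.1 -0.3] gap 49.6
[-187.1, -329.5, 6.2] [0.18, 0.34, 8.04] rows 7.6
[-186.7, -329.6, 75.2] [0.18, 0.34, 8.04] rows 1.4
```

{"api": "jog_arm", "payload": {"delta_pos": [[-187, -330, 0], [-187, -330, 0], [-187, -330, 0], [-187, -330, 0], [-187, -330, 0], [-187, -330, 0], [-187, -330, 0], [-187, -330, 0], [-187, -330, 0], [-187, -330, 0], [-187, -330, 0], [-187, -330, 35], [-187, -330, 55], [-187, -330, 64], [-187, -330, 67], [-187, -330, 69], [-187, -330, 69]], "angular": [[0, 0, 8], [0, 0, 8], [0, 0, 8], [0, 0, 8], [0, 0, 8], [0, 0, 8], [0, 0, 8], [0, 0, 8], [0, 0, 8], [0, 0, 8], [0, 0, 8], [0, 0, 8], [0, 0, 8], [0, 0, 8], [0, 0, 8], [0, 0, 8], [0, 0, 8]]}}

```text
clock: 22.95
tool_pos: [0.6403, -0.1405, 0.2403]
tcp_rot: [-0.021, 1.0, 0.0, -0.001]
ft_force: [-0.4, 0.4, -0.7]
finger_gap: 0.0496
grasp_force: 30.0
```

{"api": "jog_arm", "payload": {"delta_pos": [[0, 0, 0], [0, 0, 0], [0, 0, 0], [0, 0, 0], [0, 0, -10], [0, 0, -40], [20, 0, -80], [40, 0, -80]], "angular": [[0, 0, 0], [0, 0, 0], [0, 0, 0], [0, 0, 0], [0, 0, 0], [0, 0, 0], [0, 0, 0], [0, 0, 0]], "gripper": 62}}

```text
clock: 23.75
tool_pos: [0.6019, -0.143, 0.3271]
tcp_rot: [-0.021, 1.0, -0.001, 0.004]
ft_force: [1.1, -0.1, -0.0]
finger_gap: 0.0624
grasp_force: 0.0
```

```bash
python3 - <<'E'
from h import *
g=sw(-.088)
x,y,a,c=blank(g[0],g[1],.04)
plan([((.56,-.22,.17),Rt(0)),((.4803,-.2505,.15),Rt(0))])
E
```

```text
blank 626.7 -140.1 size 46.8 49.4 yaw -87.5 col [ 12. 128. 149.] 3403 z 0.059
t 23.8 tcp [ 0.599  -0.1428  0.3239] F [ 0.5  0.1 -1. ] gap 62.1
[42.2, -75.5, -17.1] [-0.05, 0.09, 2.43] rows 1.8
[123.2, -102.6, 2.8] [-0.05, 0.09, 2.43] rows 1.8
```

{"api": "jog_arm", "payload": {"delta_pos": [[43, -76, -17], [43, -76, -17], [123, -103, 0], [123, -103, 0], [123, -103, 0], [123, -103, 0], [123, -103, 40], [123, -103, 75], [123, -103, 95], [123, -103, 103], [123, -103, 103], [123, -103, 103]], "angular": [[0, 0, 2.4], [0, 0, 2.4], [0, 0, 2.4], [0, 0, 2.4], [0, 0, 2.4], [0, 0, 2.4], [0, 0, 2.4], [0, 0, 2.4], [0, 0, 2.4], [0, 0, 2.4], [0, 0, 2.4], [0, 0, 2.4]]}}

```text
clock: 25.0
tool_pos: [0.4825, -0.2506, 0.2178]
tcp_rot: [-0.001, 1.0, 0.0, -0.001]
ft_force: [-0.3, 1.1, 0.1]
finger_gap: 0.062
grasp_force: 0.0
```

{"api": "jog_arm", "payload": {"delta_pos": [[0, 0, 0], [0, 0, 0], [0, 0, 0], [0, 0, 0], [0, 0, 0], [0, 0, 0], [0, 0, 0], [0, 0, 0], [0, 0, 0], [0, 0, 0]], "angular": [[0, 0, 0], [0, 0, 0], [0, 0, 0], [0, 0, 0], [0, 0, 0], [0, 0, 0], [0, 0, 0], [0, 0, 0], [0, 0, 0], [0, 0, 0]], "gripper": 10}}

```text
clock: 26.0
tool_pos: [0.4813, -0.2505, 0.2165]
tcp_rot: [-0.0, 1.0, 0.001, -0.002]
ft_force: [-1.1, -0.9, 1.0]
finger_gap: 0.0198
grasp_force: 30.0
```

```bash
python3 - <<'E'
from h import *
p=sw(-.30);q=sw(-.11)
plan([((p[0],p[1],.135),Rt(2.4)),((p[0],p[1],.087),Rt(2.4)),((q[0],q[1],.086),Rt(2.4))])
E
```

```text
t 26.0 tcp [ 0.4813 -0.2505  0.2165] F [-1.1 -0.9  1. ] gap 19.8
[51.8, 102.0, -89.2] [0.08, -0.19, -2.37] rows 2.9
[51.6, 102.0, -41.2] [0.08, -0.19, -2.37] rows 1.0
[-138.2, 109.8, -40.8] [0.08, -0.19, -2.37] rows 3.8
```

{"api": "jog_arm", "payload": {"delta_pos": [[0, 0, -20], [2, 0, -50], [9, 1, -85], [9, 1, -85], [51, 102, -85], [51, 102, -85], [51, 102, -85], [51, 102, -85], [51, 102, -85], [51, 102, -60], [51, 102, -45], [51, 102, -38], [51, 102, -38], [51, 102, -38]], "angular": [[0, 0, 0], [0, 0, 0], [0, 0, 0], [0, 0, 0], [0, 0, -2.4], [0, 0, -2.4], [0, 0, -2.4], [0, 0, -2.4], [0, 0, -2.4], [0, 0, -2.4], [0, 0, -2.4], [0, 0, -2.4], [0, 0, -2.4], [0, 0, -2.4]]}}

```text
clock: 27.4
tool_pos: [0.4309, -0.1491, 0.2552]
tcp_rot: [-0.021, 1.0, 0.001, -0.001]
ft_force: [-1.0, -0.2, -1.6]
finger_gap: 0.0198
grasp_force: 30.0
```

```bash
python3 - <<'E'
from h import *
q=sw(-.11)
plan([((q[0],q[1],.083),Rt(2.4))])
E
```

```text
t 27.4 tcp [ 0.4309 -0.1491  0.2552] F [-1.  -0.2 -1.6] gap 19.8
[-188.9, 0.6, 0.7] [0.07, -0.16, -0.0] rows 3.8
```

{"api": "jog_arm", "payload": {"delta_pos": [[-12, 0, 1], [-24, 0, 1], [-36, 0, 1], [-48, 0, 1], [-60, 0, 1], [-72, 0, 1], [-84, 0, 1], [-96, 0, 1], [-108, 0, 1], [-120, 0, 1]], "angular": [[0, 0, 0], [0, 0, 0], [0, 0, 0], [0, 0, 0], [0, 0, 0], [0, 0, 0], [0, 0, 0], [0, 0, 0], [0, 0, 0], [0, 0, 0]]}}

```text
clock: 28.4
tool_pos: [0.5513, -0.1433, 0.2532]
tcp_rot: [-0.021, 1.0, 0.001, -0.002]
ft_force: [-0.4, -0.9, -1.9]
finger_gap: 0.02
grasp_force: 30.0
```

{"api": "jog_arm", "payload": {"delta_pos": [[-10, 0, 0], [-20, 0, 0], [-30, 0, 0], [-40, 0, 0], [-50, 0, 0], [-60, 0, 0], [-67, 0, 0], [-74, 0, 0], [-74, 0, 0]], "angular": [[0, 0, 0], [0, 0, 0], [0, 0, 0], [0, 0, 0], [0, 0, 0], [0, 0, 0], [0, 0, 0], [0, 0, 0], [0, 0, 0]]}}

```text
clock: 29.3
tool_pos: [0.625, -0.1402, 0.2532]
tcp_rot: [-0.021, 1.0, 0.001, -0.001]
ft_force: [0.6, -0.7, -1.7]
finger_gap: 0.0202
grasp_force: 30.0
```

```bash
python3 - <<'E'
from h import *
plan([((.4806,-.2505,.0465),Rt(0))])
c=cam("side"); save("s4.png",c["im"][180:330,150:512],2.1)
E
```

```text
t 29.3 tcp [ 0.625  -0.1402  0.2532] F [ 0.6 -0.7 -1.7] gap 20.2
[148.9, -104.1, 35.9] [0.08, -0.14, 2.44] rows 3.7
```

View pics/s4.png

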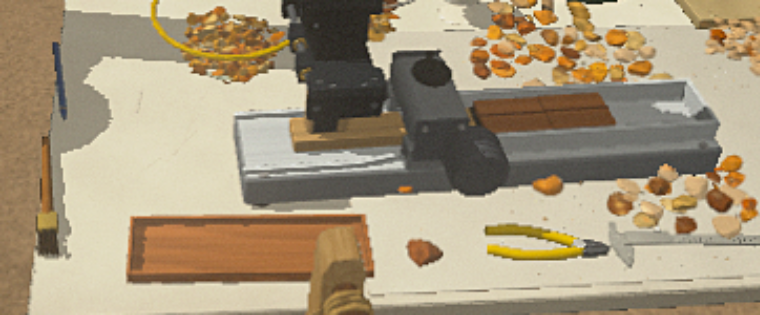

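Two blanks now lie in the outlet channel, at (475–615,112). The stick goes back to the tray.

{"api": "jog_arm", "payload": {"delta_pos": [[40, 0, -1], [80, 0, -1], [120, 0, -1], [160, 0, -10], [195, 0, -50], [190, -40, -50], [160, -80, -50], [149, -104, -50], [149, -104, -50], [149, -104, -50], [149, -104, -10], [149, -104, 15], [149, -104, 28], [149, -104, 33], [149, -104, 36], [149, -104, 36]], "angular": [[0, 0, 0], [0, 0, 0], [0, 0, 0], [0, 0, 0], [0, 0, 0], [0, 0, 1.2], [0, 0, 2.4], [0, 0, 2.4], [0, 0, 2.4], [0, 0, 2.4], [0, 0, 2.4], [0, 0, 2.4], [0, 0, 2.4], [0, 0, 2.4], [0, 0, 2.4], [0, 0, 2.4]]}}

```text
clock: 30.95
tool_pos: [0.48, -0.2504, 0.2183]
tcp_rot: [-0.0, 1.0, 0.0, -0.001]
ft_force: [0.2, 0.6, -1.3]
finger_gap: 0.0195
grasp_force: 30.0
```

{"api": "jog_arm", "payload": {"delta_pos": [[0, 0, 0], [0, 0, 0], [0, 0, 0], [0, 0, 0], [0, 0, -40], [0, 0, -80], [0, 0, -100], [0, 0, -100], [0, 0, -100]], "angular": [[0, 0, 0], [0, 0, 0], [0, 0, 0], [0, 0, 0], [0, 0, 0], [0, 0, 0], [0, 0, 0], [0, 0, 0], [0, 0, 0]], "gripper": 62}}

```text
clock: 31.85
tool_pos: [0.4798, -0.2505, 0.3172]
tcp_rot: [-0.0, 1.0, 0.001, -0.002]
ft_force: [0.2, -0.1, 0.4]
finger_gap: 0.0621
grasp_force: 0.0
```

```bash
python3 - <<'E'
from h import *
handle()
plan([((.398,.26,.15),Rt(25))])
E
```

```text
handle 1377 ((480.38763427734375, -249.76890563964844), (41.688011169433594, 19.01922607421875), 0.5374054312705994) 0.06801785680620806
bar 3529 [ 0.44679012 -0.26734463] [ 0.6033887  -0.23170642]
t 31.9 tcp [ 0.4796 -0.2503  0.316 ] F [ 0.4  0.4 -1.3] gap 61.8
[81.3, 510.4, -3.3] [0.21, -0.25, -24.97] rows 10.3
```

{"api": "jog_arm", "payload": {"delta_pos": [[81, 534, -4], [81, 534, -4], [81, 534, -4], [81, 534, -4], [81, 534, -4], [81, 534, -4], [81, 534, -4], [81, 534, -4], [81, 534, -4], [81, 534, -4], [81, 534, -4], [81, 534, -4], [81, 534, -4], [81, 534, -4]], "angular": [[0, 0, -30], [0, 0, -30], [0, 0, -30], [0, 0, -30], [0, 0, -30], [0, 0, -30], [0, 0, -30], [0, 0, -30], [0, 0, -30], [0, 0, -30], [0, 0, -30], [0, 0, -30], [0, 0, -30], [0, 0, -30]], "gripper": 80}}

```text
clock: 33.3
tool_pos: [0.3985, 0.2826, 0.3209]
tcp_rot: [-0.259, 0.966, 0.001, -0.003]
ft_force: [-0.2, -0.1, -1.1]
finger_gap: 0.08
grasp_force: 0.0
```

```bash
python3 - <<'E'
from h import *
x,y,a,c=blank(.398,.284,0,.1)
plan([((x,y,.05),Rt(a)),((x,y,.027),Rt(a))])
E
```

```text
blank 394.5 284.3 size 69.3 49.5 yaw 31.1 col [ 12. 130. 154.] 4245 z 0.019
t 33.4 tcp [0.3987 0.2823 0.3213] F [-0.7  0.4 -0.1] gap 80.5
[2.2, 3.5, 100.3] [0.16, -0.24, -1.12] rows 2.0
[2.1, 3.5, 123.3] [0.16, -0.24, -1.12] rows 0.5
```

{"api": "jog_arm", "payload": {"delta_pos": [[1, 3, 40], [1, 3, 80], [1, 3, 107], [1, 3, 122], [1, 3, 122], [1, 3, 122]], "angular": [[0, 0, -1], [0, 0, -1], [0, 0, -1], [0, 0, -1], [0, 0, -1], [0, 0, -1]]}}

```text
clock: 33.95
tool_pos: [0.3964, 0.2849, 0.2007]
tcp_rot: [-0.267, 0.964, 0.001, -0.001]
ft_force: [0.2, 0.3, 0.1]
finger_gap: 0.0797
grasp_force: 0.0
```

{"api": "jog_arm", "payload": {"delta_pos": [[0, 0, 0], [0, 0, 0], [0, 0, 0], [0, 0, 0], [0, 0, 0], [0, 0, 0], [0, 0, 0], [0, 0, 0], [0, 0, -40], [0, 0, -80], [0, 0, -110], [0, 0, -110], [0, 0, -110]], "angular": [[0, 0, 0], [0, 0, 0], [0, 0, 0], [0, 0, 0], [0, 0, 0], [0, 0, 0], [0, 0, 0], [0, 0, 0], [0, 0, 0], [0, 0, 0], [0, 0, 0], [0, 0, 0], [0, 0, 0]], "gripper": 35}}

```text
clock: 35.25
tool_pos: [0.3961, 0.2855, 0.3104]
tcp_rot: [-0.268, 0.964, 0.001, -0.001]
ft_force: [-0.2, 0.2, -0.4]
finger_gap: 0.0497
grasp_force: 30.0
```

```bash
python3 - <<'E'
from h import *
g=sw(-.088)
plan([((*g[:2],.137),Rt(2.4)),((*g[:2],.068),Rt(2.4))])
E
```

```text
t 35.2 tcp [0.3961 0.2855 0.3104] F [-0.2  0.2 -0.4] gap 49.7
[8.9, -490.8, 0.9] [0.15, -0.13, 28.63] rows 9.8
[8.8, -491.0, 69.9] [0.15, -0.13, 28.63] rows 1.4
```

{"api": "jog_arm", "payload": {"delta_pos": [[9, -491, 0], [9, -491, 0], [9, -491, 0], [9, -491, 0], [9, -491, 0], [9, -491, 0], [9, -491, 0], [9, -491, 0], [9, -491, 0], [9, -491, 0], [9, -491, 0], [9, -491, 0], [9, -491, 0], [9, -491, 35], [9, -491, 55], [9, -491, 64], [9, -491, 67], [9, -491, 69], [9, -491, 69]], "angular": [[0, 0, 28.6], [0, 0, 28.6], [0, 0, 28.6], [0, 0, 28.6], [0, 0, 28.6], [0, 0, 28.6], [0, 0, 28.6], [0, 0, 28.6], [0, 0, 28.6], [0, 0, 28.6], [0, 0, 28.6], [0, 0, 28.6], [0, 0, 28.6], [0, 0, 28.6], [0, 0, 28.6], [0, 0, 28.6], [0, 0, 28.6], [0, 0, 28.6], [0, 0, 28.6]]}}

```text
clock: 37.15
tool_pos: [0.6419, -0.1395, 0.2413]
tcp_rot: [-0.021, 1.0, 0.0, -0.001]
ft_force: [0.2, -0.1, -0.4]
finger_gap: 0.0494
grasp_force: 30.0
```

{"api": "jog_arm", "payload": {"delta_pos": [[0, 0, 0], [0, 0, 0], [0, 0, 0], [0, 0, 0], [0, 0, -10], [0, 0, -40], [20, 0, -80], [40, 0, -80], [40, 0, -80]], "angular": [[0, 0, 0], [0, 0, 0], [0, 0, 0], [0, 0, 0], [0, 0, 0], [0, 0, 0], [0, 0, 0], [0, 0, 0], [0, 0, 0]], "gripper": 62}}

```text
clock: 38.05
tool_pos: [0.601, -0.1418, 0.3227]
tcp_rot: [-0.021, 1.0, 0.0, -0.0]
ft_force: [-0.7, 1.5, -0.5]
finger_gap: 0.062
grasp_force: 0.0
```

```bash
python3 - <<'E'
from h import *
g=sw(-.088)
x,y,a,c=blank(g[0],g[1],.04)
plan([((.56,-.22,.17),Rt(0)),((.4803,-.2500,.048),Rt(0))])
E
```

```text
blank 624.5 -139.5 size 40.2 49.3 yaw -87.6 col [ 12. 127. 149.] 2992 z 0.059
t 38.1 tcp [ 0.6014 -0.1416  0.3213] F [-0.3  0.2 -0.8] gap 61.9
[44.6, -76.5, -19.7] [0.06, -0.09, 2.4] rows 1.8
[125.3, -103.3, 102.4] [0.06, -0.09, 2.4] rows 3.0
```

{"api": "jog_arm", "payload": {"delta_pos": [[44, -76, -19], [44, -76, -19], [125, -103, 0], [125, -103, 0], [125, -103, 0], [125, -103, 0], [125, -103, 40], [125, -103, 75], [125, -103, 94], [125, -103, 101], [125, -103, 101], [125, -103, 101]], "angular": [[0, 0, 2.4], [0, 0, 2.4], [0, 0, 2.4], [0, 0, 2.4], [0, 0, 2.4], [0, 0, 2.4], [0, 0, 2.4], [0, 0, 2.4], [0, 0, 2.4], [0, 0, 2.4], [0, 0, 2.4], [0, 0, 2.4]]}}

```text
clock: 39.3
tool_pos: [0.4822, -0.2498, 0.2207]
tcp_rot: [-0.001, 1.0, 0.0, -0.001]
ft_force: [0.5, -0.2, 0.8]
finger_gap: 0.0619
grasp_force: 0.0
```

{"api": "jog_arm", "payload": {"delta_pos": [[0, 0, 0], [0, 0, 0], [0, 0, 0], [0, 0, 0], [0, 0, 0], [0, 0, 0], [0, 0, 0], [0, 0, 0], [0, 0, 0], [0, 0, 0]], "angular": [[0, 0, 0], [0, 0, 0], [0, 0, 0], [0, 0, 0], [0, 0, 0], [0, 0, 0], [0, 0, 0], [0, 0, 0], [0, 0, 0], [0, 0, 0]], "gripper": 10}}

```text
clock: 40.3
tool_pos: [0.4809, -0.2497, 0.2195]
tcp_rot: [-0.0, 1.0, 0.001, -0.002]
ft_force: [-1.0, -0.6, 1.0]
finger_gap: 0.02
grasp_force: 30.0
```

```bash
python3 - <<'E'
from h import *
p=sw(-.30);q=sw(-.11)
plan([((p[0],p[1],.135),Rt(2.4)),((p[0],p[1],.087),Rt(2.4))])
E
```

```text
t 40.3 tcp [ 0.4809 -0.2497  0.2195] F [-1.  -0.6  1. ] gap 20.0
[51.4, 101.3, -86.2] [0.08, -0.19, -2.37] rows 2.9
[51.2, 101.2, -38.2] [0.08, -0.19, -2.37] rows 1.0
```

{"api": "jog_arm", "payload": {"delta_pos": [[0, 0, -20], [2, 0, -50], [9, 1, -85], [9, 1, -85], [51, 101, -85], [51, 101, -85], [51, 101, -85], [51, 101, -85], [51, 101, -85], [51, 101, -60], [51, 101, -45], [51, 101, -38], [51, 101, -38], [51, 101, -38]], "angular": [[0, 0, 0], [0, 0, 0], [0, 0, 0], [0, 0, 0], [0, 0, -2.4], [0, 0, -2.4], [0, 0, -2.4], [0, 0, -2.4], [0, 0, -2.4], [0, 0, -2.4], [0, 0, -2.4], [0, 0, -2.4], [0, 0, -2.4], [0, 0, -2.4]]}}

```text
clock: 41.7
tool_pos: [0.4305, -0.1494, 0.2582]
tcp_rot: [-0.021, 1.0, 0.001, -0.001]
ft_force: [0.4, 0.4, -1.3]
finger_gap: 0.0197
grasp_force: 30.0
```

```bash
python3 - <<'E'
from h import *
q=sw(-.11)
plan([((q[0],q[1],.086),Rt(2.4))])
c=cam("side"); save("s5.png",c["im"][180:330,150:512],2.1)
E
```

```text
t 41.7 tcp [ 0.4305 -0.1494  0.2582] F [ 0.4  0.4 -1.3] gap 19.7
[-189.3, 0.9, 0.7] [0.08, -0.16, -0.01] rows 3.8
```

View pics/s5.png

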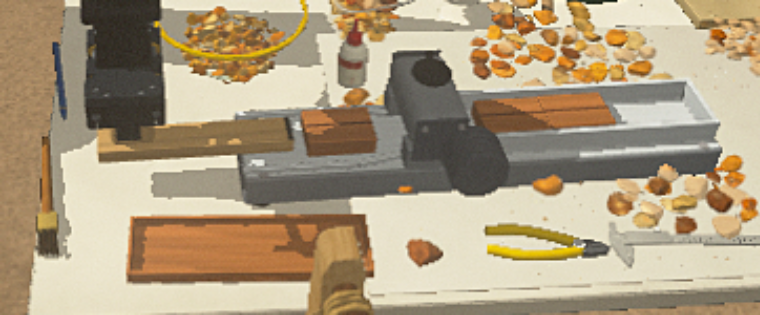

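The third blank lies straight at (338,130), with the stick behind it. I push.

{"api": "jog_arm", "payload": {"delta_pos": [[-12, 0, 1], [-24, 0, 1], [-36, 0, 1], [-48, 0, 1], [-60, 0, 1], [-72, 0, 1], [-84, 0, 1], [-96, 0, 1], [-108, 0, 1], [-120, 0, 1]], "angular": [[0, 0, 0], [0, 0, 0], [0, 0, 0], [0, 0, 0], [0, 0, 0], [0, 0, 0], [0, 0, 0], [0, 0, 0], [0, 0, 0], [0, 0, 0]]}}

```text
clock: 42.75
tool_pos: [0.5509, -0.1436, 0.2562]
tcp_rot: [-0.021, 1.0, 0.001, -0.002]
ft_force: [-1.1, -0.6, -0.7]
finger_gap: 0.0199
grasp_force: 30.0
```

{"api": "jog_arm", "payload": {"delta_pos": [[-10, 0, 0], [-20, 0, 0], [-30, 0, 0], [-40, 0, 0], [-50, 0, 0], [-60, 0, 0], [-67, 0, 0], [-74, 0, 0], [-74, 0, 0]], "angular": [[0, 0, 0], [0, 0, 0], [0, 0, 0], [0, 0, 0], [0, 0, 0], [0, 0, 0], [0, 0, 0], [0, 0, 0], [0, 0, 0]]}}

```text
clock: 43.65
tool_pos: [0.6247, -0.1405, 0.2563]
tcp_rot: [-0.021, 1.0, 0.001, -0.001]
ft_force: [-0.2, -0.5, -0.4]
finger_gap: 0.0199
grasp_force: 30.0
```

```bash
python3 - <<'E'
from h import *
plan([((.4803,-.2500,.0485),Rt(0))])
c=cam("side"); P=pts(c); m=(abs(P[...,2]-.06)<.003)&(c["d"]>0); hsv=cv2.cvtColor(c["im"],cv2.COLOR_RGB2HSV)
d=P-S0; t=np.radians(SY); sx=d[...,0]*np.cos(t)+d[...,1]*np.sin(t); sy=-d[...,0]*np.sin(t)+d[...,1]*np.cos(t)
m&=(abs(sy)<.031)&(sx>.03)&(sx<.3)&(hsv[...,0]<20)&(hsv[...,1]>80)
print("blanks sx range",m.sum(),np.percentile(sx[m],[.5,99.5]),np.percentile(sy[m],[1,99]))
E
```

```text
t 43.6 tcp [ 0.6247 -0.1405  0.2563] F [-0.2 -0.5 -0.4] gap 19.9
[148.8, -103.3, 36.9] [0.08, -0.12, 2.45] rows 3.7
blanks sx range 1404 [0.05214137 0.26738635] [-0.02550396  0.02420097]
```

All three blanks are through: they span sander x = 52 to 267 mm. I set the stick down so I can go and switch off.

{"api": "jog_arm", "payload": {"delta_pos": [[40, 0, -1], [80, 0, -1], [120, 0, -1], [160, 0, -10], [195, 0, -50], [190, -40, -50], [160, -80, -50], [149, -103, -50], [149, -103, -50], [149, -103, -50], [149, -103, -10], [149, -103, 15], [149, -103, 28], [149, -103, 33], [149, -103, 36], [149, -103, 36]], "angular": [[0, 0, 0], [0, 0, 0], [0, 0, 0], [0, 0, 0], [0, 0, 0], [0, 0, 1.2], [0, 0, 2.4], [0, 0, 2.4], [0, 0, 2.4], [0, 0, 2.4], [0, 0, 2.4], [0, 0, 2.4], [0, 0, 2.4], [0, 0, 2.4], [0, 0, 2.4], [0, 0, 2.4]]}}

```text
clock: 45.3
tool_pos: [0.4796, -0.2497, 0.2213]
tcp_rot: [-0.0, 1.0, 0.0, -0.001]
ft_force: [-0.3, 0.3, -1.9]
finger_gap: 0.0205
grasp_force: 30.0
```

{"api": "jog_arm", "payload": {"delta_pos": [[0, 0, 0], [0, 0, 0], [0, 0, 0], [0, 0, 0], [0, 0, -40], [0, 0, -80], [0, 0, -120], [0, 0, -120], [0, 0, -120]], "angular": [[0, 0, 0], [0, 0, 0], [0, 0, 0], [0, 0, 0], [0, 0, 0], [0, 0, 0], [0, 0, 0], [0, 0, 0], [0, 0, 0]], "gripper": 62}}

```text
clock: 46.2
tool_pos: [0.4798, -0.25, 0.3418]
tcp_rot: [-0.0, 1.0, -0.0, -0.0]
ft_force: [-1.0, 0.1, -0.6]
finger_gap: 0.0621
grasp_force: 0.0
```

```bash
python3 - <<'E'
from h import *
handle()
# tips closed push: knob out face centre; tip 19 mm beyond grasp point
R=Rt(6,20); ax=-R[:,2]; fo=np.array([.5545,.2302,.088])+.014*ax; print("face out",fo)
plan([(fo+.10*ax,R)])
E
```

```text
handle 1146 ((479.25726318359375, -248.79229736328125), (42.12013626098633, 19.183076858520508), 0.5393989682197571) 0.06801991693333508
bar 3624 [ 0.42873676 -0.26658816] [ 0.62136116 -0.23092051]
face out [0.54973795 0.22969949 0.1011557 ]
t 46.2 tcp [ 0.4794 -0.2497  0.3399] F [-0.4 -0.5 -0.1] gap 61.8
[21.6, 469.7, -15.0] [-0.93, -20.18, -5.93] rows 9.4
```

{"api": "jog_arm", "payload": {"delta_pos": [[22, 470, -15], [22, 470, -15], [22, 470, -15], [22, 470, -15], [22, 470, -15], [22, 470, -15], [22, 470, -15], [22, 470, -15], [22, 470, -15], [22, 470, -15], [22, 470, -15], [22, 470, -15], [22, 470, -15]], "angular": [[-0.9, -20.2, -5.9], [-0.9, -20.2, -5.9], [-0.9, -20.2, -5.9], [-0.9, -20.2, -5.9], [-0.9, -20.2, -5.9], [-0.9, -20.2, -5.9], [-0.9, -20.2, -5.9], [-0.9, -20.2, -5.9], [-0.9, -20.2, -5.9], [-0.9, -20.2, -5.9], [-0.9, -20.2, -5.9], [-0.9, -20.2, -5.9], [-0.9, -20.2, -5.9]], "gripper": 0}}

```text
clock: 47.55
tool_pos: [0.4573, 0.2191, 0.3548]
tcp_rot: [-0.051, 0.984, 0.008, 0.173]
ft_force: [-1.4, 0.3, 0.3]
finger_gap: 0.0002
grasp_force: 0.0
```

```bash
python3 - <<'E'
from h import *
R=Rt(6,20); ax=-R[:,2]; fo=np.array([.5545,.2302,.088])+.014*ax
plan([(fo+.019*ax,R),(fo+.005*ax,R)])
c=cam("wrist"); P=pts(c);Z=P[...,2]
m=(Z>.083)&(abs(P[...,0]-.55)<.04)&(abs(P[...,1]-.229)<.04)&(c["d"]>.05)&(Z<.12);q=P[m]
print(len(q),q.mean(0))
E
```

```text
t 47.5 tcp [0.4573 0.2191 0.3548] F [-1.4  0.3  0.3] gap 0.2
[-0.9, 1.1, 80.2] [-0.12, -0.1, -0.07] rows 1.6
[-0.9, 1.1, 94.2] [-0.12, -0.1, -0.07] rows 0.3
1583 [0.54699978 0.22987248 0.09981813]
```

{"api": "jog_arm", "payload": {"delta_pos": [[0, 1, 40], [0, 1, 70], [0, 1, 76], [0, 1, 79], [0, 1, 82], [0, 1, 84], [0, 1, 86], [0, 1, 88], [0, 1, 90], [0, 1, 92], [0, 1, 94], [0, 1, 94]], "angular": [[0, 0, 0], [0, 0, 0], [0, 0, 0], [0, 0, 0], [0, 0, 0], [0, 0, 0], [0, 0, 0], [0, 0, 0], [0, 0, 0], [0, 0, 0], [0, 0, 0], [0, 0, 0]]}}

```text
clock: 48.8
tool_pos: [0.4895, 0.2246, 0.2688]
tcp_rot: [-0.051, 0.983, 0.009, 0.174]
ft_force: [-5.9, -0.6, 6.6]
finger_gap: 0.0002
grasp_force: 4.0
```

{"api": "jog_arm", "payload": {"delta_pos": [[0, 0, 1], [0, 0, 2], [0, 0, 2]], "angular": [[0, 0, 0], [0, 0, 0], [0, 0, 0]]}}

```text
clock: 49.1
tool_pos: [0.49, 0.2248, 0.2687]
tcp_rot: [-0.051, 0.984, 0.008, 0.173]
ft_force: [-15.9, -4.6, 19.1]
finger_gap: 0.0003
grasp_force: 11.7
```

{"api": "jog_arm", "payload": {"delta_pos": [[0, 0, -30], [0, 0, -70], [0, 0, -100], [0, 0, -100], [0, 0, -100]], "angular": [[0, 0, 0], [0, 0, 0], [0, 0, 0], [0, 0, 0], [0, 0, 0]]}}

```text
clock: 49.6
tool_pos: [0.4559, 0.2211, 0.3605]
tcp_rot: [-0.051, 0.983, 0.009, 0.175]
ft_force: [-0.5, -0.7, -0.6]
finger_gap: 0.0003
grasp_force: 0.0
```

```bash
python3 - <<'E'
from h import *
c=cam("wrist"); P=pts(c);Z=P[...,2]
m=(Z>.075)&(abs(P[...,0]-.55)<.04)&(abs(P[...,1]-.229)<.04)&(c["d"]>.05)&(Z<.12);q=P[m]
print(len(q),q.mean(0)); A=np.c_[q[:,:2],np.ones(len(q))];print(np.percentile(Z[m],[5,50,95]))
plan([((.4795,-.2492,.16),Rt(0))])
E
```

```text
1444 [0.55285589 0.23051549 0.0871251 ]
[0.07956528 0.0878152  0.09247085]
t 49.6 tcp [0.4557 0.2209 0.359 ] F [ 0.2 -0.4 -1.4] gap 0.4
[33.5, -470.0, 18.1] [0.98, 19.96, 5.92] rows 9.4
```

The knob is fully in, back at its starting height. To keep the order asked, I lift the stick once more and lay it down in the tray.

{"api": "jog_arm", "payload": {"delta_pos": [[33, -470, 18], [33, -470, 18], [33, -470, 18], [33, -470, 18], [33, -470, 18], [33, -470, 18], [33, -470, 18], [33, -470, 18], [33, -470, 18], [33, -470, 18], [33, -470, 18], [33, -470, 18], [33, -470, 18], [33, -470, 18]], "angular": [[1, 20, 5.9], [1, 20, 5.9], [1, 20, 5.9], [1, 20, 5.9], [1, 20, 5.9], [1, 20, 5.9], [1, 20, 5.9], [1, 20, 5.9], [1, 20, 5.9], [1, 20, 5.9], [1, 20, 5.9], [1, 20, 5.9], [1, 20, 5.9], [1, 20, 5.9]], "gripper": 62}}

```text
clock: 51.05
tool_pos: [0.4802, -0.2478, 0.3317]
tcp_rot: [-0.001, 1.0, 0.0, -0.0]
ft_force: [-0.9, -0.4, 0.5]
finger_gap: 0.0623
grasp_force: 0.0
```

```bash
python3 - <<'E'
from h import *
handle()
plan([((.4797,-.2492,.050),Rt(0))])
E
```

```text
handle 1238 ((479.8104248046875, -248.81631469726562), (41.3983268737793, 18.65009880065918), 0.0835675522685051) 0.068054292125619
bar 3667 [ 0.44624183 -0.26658673] [ 0.61492647 -0.23095426]
t 51.1 tcp [ 0.4802 -0.2479  0.3319] F [0.2 0.6 0.3] gap 61.9
[0.5, -1.3, 110.9] [0.01, 0.01, 0.11] rows 2.2
```

{"api": "jog_arm", "payload": {"delta_pos": [[0, -1, 45], [0, -1, 85], [0, -1, 104], [0, -1, 110], [0, -1, 110], [0, -1, 110]], "angular": [[0, 0, 0], [0, 0, 0], [0, 0, 0], [0, 0, 0], [0, 0, 0], [0, 0, 0]]}}

```text
clock: 51.7
tool_pos: [0.4809, -0.2502, 0.2238]
tcp_rot: [-0.0, 1.0, -0.001, 0.001]
ft_force: [0.2, -0.1, 0.5]
finger_gap: 0.0622
grasp_force: 0.0
```

{"api": "jog_arm", "payload": {"delta_pos": [[0, 0, 0], [0, 0, 0], [0, 0, 0], [0, 0, 0], [0, 0, 0], [0, 0, 0], [0, 0, 0], [0, 0, 0], [0, 0, -15], [0, 0, -30], [0, 0, -30], [0, 0, -30], [0, 0, -15], [0, 0, -7], [0, 0, -3], [0, 0, -1], [0, 0, 0], [0, 0, 0]], "angular": [[0, 0, 0], [0, 0, 0], [0, 0, 0], [0, 0, 0], [0, 0, 0], [0, 0, 0], [0, 0, 0], [0, 0, 0], [0, 0, 0], [0, 0, 0], [0, 0, 0], [0, 0, 0], [0, 0, 0], [0, 0, 0], [0, 0, 0], [0, 0, 0], [0, 0, 0], [0, 0, 0]], "gripper": 10}}

```text
clock: 53.5
tool_pos: [0.4802, -0.2502, 0.2221]
tcp_rot: [-0.0, 1.0, -0.0, 0.0]
ft_force: [-0.9, 0.0, 0.3]
finger_gap: 0.0197
grasp_force: 30.0
```

{"api": "jog_arm", "payload": {"delta_pos": [[0, 0, 0], [0, 0, 0], [0, 0, 0], [0, 0, 0], [0, 0, -40], [0, 0, -90], [40, 0, -130], [90, 60, -150], [100, 100, -150], [100, 150, -150], [100, 150, -150], [100, 150, -150]], "angular": [[0, 0, 0], [0, 0, 0], [0, 0, 0], [0, 0, 0], [0, 0, 0], [0, 0, 0], [0, 0, 0], [0, 0, 0], [0, 0, 0], [0, 0, 0], [0, 0, 0], [0, 0, 0]], "gripper": 62}}

```text
clock: 54.7
tool_pos: [0.3794, -0.0982, 0.3725]
tcp_rot: [-0.002, 1.0, -0.0, 0.001]
ft_force: [-0.0, -0.6, -0.1]
finger_gap: 0.0624
grasp_force: 0.0
```

```bash
python3 - <<'E'
from h import *
s=r.get_state(); print(s["clock"],s["tool_pos"],s["joint_velocities"].round(3))
c=cam("side"); save("s6.png",c["im"][130:340,130:512],2.05)
E
```

```text
54.7 [ 0.37940741 -0.09821014  0.37245824] [-0.048  0.048 -0.03  -0.024 -0.022 -0.031]
```

View pics/s6.png

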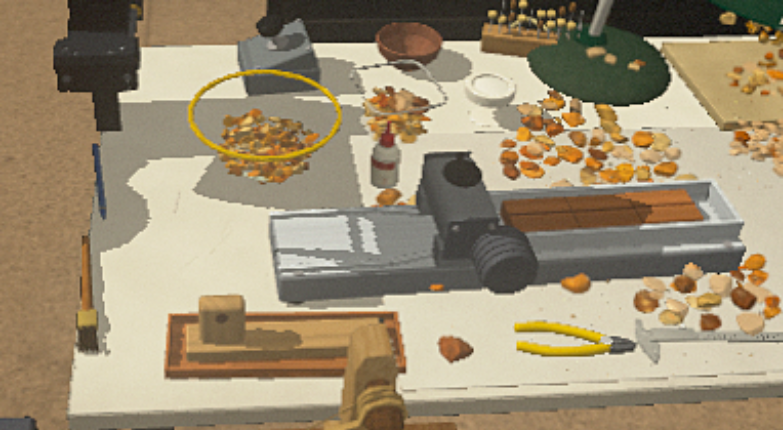

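The final picture shows three blanks in the outlet (500–700,210), the stick flat in its tray with the handle up at (222,320), and the knob in at (275,30). I hand in.

```bash
python3 -c "
from h import *
print(r.finish_job())"
```

```text
the job is handed in; nothing more can be done
None
```

The job is handed in: the sander was switched on, all three blanks were pushed through into the outlet channel with the push stick, the knob was pushed in again and the stick laid flat in its tray, handle up; the hand-in gave no verdict.

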